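# Clear the casting machine's catch tray and sort the galley weights

### The arm

A 7-joint arm with a two-finger parallel gripper is mounted at the origin on the work surface. World frame = base frame: x ahead of the robot, y to its left, z up, the work surface at z = 0. Lengths are in m, angles in rad, forces in N, time in s.
With the tool pointing down it reaches from about 0.425 to 0.925 m from the base axis. Payload 6.8 kg.
Tool frame: the origin (TCP) lies midway between the tips of the shut fingers; the grasp point (between the pads) lies 19 mm behind it; z points along the fingers, x is the direction in which the jaws open and shut, and the axes are right-handed (so a half turn about z gives the same grasp; the last joint's range is limited). The gripper opens to 85 mm and grips with 20 to 120 N. Pads are 22 mm wide; open, the fingers measure 114 mm over their backs; the gripper's body (76 mm by 85 mm) begins 54 mm behind the grasp point. The pads swing forward as they close: fully open they stand 13 mm farther back than shut.
Start: joints at [1.181, 0.477, 0.022, 1.555, -0.011, 1.109, -0.083], TCP at [0.188, -0.648, 0.231] pointing down, gripper open.
Joint ranges: [-2.96, 2.96], [-0.34, 2.1], [-1.41, 1.46], [0.24, 2.44], [-1.37, 4.51], [0.17, 1.92], [-2.96, 2.96]. Speed limits (rad/s): [2.39, 2.39, 3.14, 3.14, 3.14, 3.14, 3.14].

### API

Orientations are given as a unit quaternion [w, x, y, z].
In Python, from station import bot, imaging, nets gives the robot as it stands. The module is installed in compiled form; this text tells all that it offers.
- The arm moves only by the tool apply_moves, never from a script. Its argument "moves" is text: rows parted by semicolons, each of 7 numbers parted by spaces: the gripper command: -1 is fully open, 1 is shut, values between are in proportion, then the shift along the tool's x, y, z normalised to -1 to 1, where 1 is 120 mm, then the turn, a rotation vector about the tool's x, y, z normalised to -1 to 1, where 1 is 4 degrees. In form: hand dx dy dz rx ry rz; .... A call has 1 to 12 rows; each row shifts and turns the commanded pose from where the row before left it, along the tool's axes as they then stand; what a row does not reach is not made up. A row lasts 1/12 s, in which the tool goes at most 41.7 mm and 7.16 degrees, less where a joint would pass 70% of its speed; a pose out of reach is approached as far as the arm can. A call with a number of a shift or a turn outside -1 to 1 is refused whole. A call with a gripper value outside its range is refused whole. The fingers move at their own pace and stop on an object; "force" is the grip in N (left out, the last holds). Time passes only in rows, so rows that do not move let the fingers close. It gives the time, the measured TCP pose, the force and the opening at its end, in the units of the state.
- bot.get_obs(): the state, without advancing time (a new reading comes with each control period).
- imaging.read_camera(name): name is "scene" or "top" or "wrist"; returns a dict with "image" (400x640x3 uint8, red, green, blue), "fx", "fy", "cx", "cy" (pixels), "view" (4x4, takes a point from world to camera coordinates); the wrist camera has in their place "mount" (4x4, takes a point from camera to tool coordinates, whose origin is the TCP and whose axes are the tool frame's). Camera axes: x right, y down, z forward; pixel columns grow to the right and rows downward; lengths in m; the calibration is good to about 2 mm. A picture is of the moment at which its call begins: read the wrist's pose just before it. There is no depth.
- bot.hand_in(): hands the job in, once; it reports no verdict.
Trained networks look in a picture, given as the dict that the camera call returned (one of the last four; its "shot" number tells which), for a name from the list of things; names that differ only in an ending like _2 or _b are one class to them, and where a whole thing is asked for, a point or a joint stands for the part that bears it (a point fixed in the world has none). Each returns a list of dicts, best first, with "score" (0 to 1); they miss things now and then, are a little off and sometimes report something else, mostly with a low value. They report only what shows in the picture. A call takes as long as a camera call. They do not tell look-alikes from the thing itself.
- nets.spot_in(picture, name): "rect" ([left, top, right, bottom] in pixels, round what is visible of it).
- nets.outline_of(picture, name): "region" (400x640 bool, what is visible of it) and "rect" ([left, top, right, bottom] in pixels, round what is visible of it).
- nets.spot_point(picture, name): "location" ([column, row] in pixels: a listed point, or the origin of a listed thing).
The state is a dict: "t": time; "q": joint angles; "joint_vel": joint speeds; "joint_torque": joint torques, N m; "eef_pos": TCP position; "tool_rot": TCP orientation; "contact_force": force on the tool from outside, world axes, zero at the start; "torque": the same for the moment, N m; "gripper_width": opening from 0.0 (shut) to 1.0 (fully open).
Only numpy, scipy, OpenCV 4.12 (cv2) and the standard library are available. Lean on these libraries where they do the work, as an engineer would, in place of code of your own. Each camera call takes 0.05 s, during which the arm holds its last target.

### The job

Push the casting machine's slide fully over to hold (the robot's left), then clear its catch tray: lay every casting with a strip tag flat on the floor of the wooden case, one to a compartment and base down, and every casting with a round disc tag base down in the round iron pan, not hanging over its rim. When all the castings are sorted, push the slide fully back to run (the robot's right). Leave the other things on the bench where they are.

Things in the scene. Friction and masses are not known exactly. Their poses are not given: they have to be found in the camera images.
- strip1_c (a point): Grey metal casting (galley weight, 0.2-0.4 kg): base plate 100 x 46 x 10 mm, on its middle a grip lug 36 long, 20 wide, 22 mm high. Tag: paper strip 14 x 42 mm across one end of the base (passed). Point: its middle, 16 mm above its underside; x along the 100 mm length (tag at the +x end), y across the 20 mm lug, z up. May be absent (None).
- strip2_c (a point): Grey metal casting (galley weight, 0.2-0.4 kg): base plate 100 x 46 x 10 mm, on its middle a grip lug 36 long, 20 wide, 22 mm high. Tag: paper strip 14 x 42 mm across one end of the base (passed). Point: its middle, 16 mm above its underside; x along the 100 mm length (tag at the +x end), y across the 20 mm lug, z up. May be absent (None).
- strip3_c (a point): Grey metal casting (galley weight, 0.2-0.4 kg): base plate 100 x 46 x 10 mm, on its middle a grip lug 36 long, 20 wide, 22 mm high. Tag: paper strip 14 x 42 mm across one end of the base (passed). Point: its middle, 16 mm above its underside; x along the 100 mm length (tag at the +x end), y across the 20 mm lug, z up. May be absent (None).
- strip4_c (a point): Grey metal casting (galley weight, 0.2-0.4 kg): base plate 100 x 46 x 10 mm, on its middle a grip lug 36 long, 20 wide, 22 mm high. Tag: paper strip 14 x 42 mm across one end of the base (passed). Point: its middle, 16 mm above its underside; x along the 100 mm length (tag at the +x end), y across the 20 mm lug, z up. May be absent (None).
- disc1_c (a point): Grey metal casting (galley weight, 0.2-0.4 kg): base plate 100 x 46 x 10 mm, on its middle a grip lug 36 long, 20 wide, 22 mm high. Tag: round paper disc, 27 mm, on one end of the base (reject). Point: its middle, 16 mm above its underside; x along the 100 mm length (tag at the +x end), y across the 20 mm lug, z up. May be absent (None).
- disc2_c (a point): Grey metal casting (galley weight, 0.2-0.4 kg): base plate 100 x 46 x 10 mm, on its middle a grip lug 36 long, 20 wide, 22 mm high. Tag: round paper disc, 27 mm, on one end of the base (reject). Point: its middle, 16 mm above its underside; x along the 100 mm length (tag at the +x end), y across the 20 mm lug, z up. May be absent (None).
- caster: Low green casting machine with catch tray, fixed. Origin: on the table under the tray's middle; x towards the machine. Tray 270 (x) by 280 mm (y) outside, walls 6 thick, lip 14 high, floor 4 mm above the table. Housing, 130 mm high (fittings to 170), begins 180 mm beyond the origin; a chute up to 75 mm high, 55 mm either side of the middle, slopes from it to the tray's far edge.
- gate (a joint): The machine's run/hold slide, a black grip on a grey track in front of the tray (robot's side). Value in m: 0 = run (the end at the robot's right, -y), 0.12 = hold (the end at the robot's left, +y). Stays where it is left; takes about 3 N.
- gate_top (a point): Top centre of the slide's black grip, 54 mm above the table; the grip is 28 mm (x) by 20 mm (y), 40 mm high, above a track 40 mm wide and 14 mm high. The grip slides along this point's y axis; +y is towards hold.
- case: Wooden case, four compartments (2 by 2), fixed. Origin: centre of its underside. 290 (x) by 180 mm (y) outside; floor 6 mm above the table, outer walls 8 thick, 32 high, partitions 8 thick, 20 mm high. Compartments 133 (x) by 78 mm (y), centres at x = +-70.5, y = +-43 mm: each takes one casting lengthwise in x. Left or right of the tray, the pan on the other side.
- pan: The round dark iron remelt pan, fixed. Origin: centre of its underside, on the table; outer radius 100 mm, wall 4 mm thick and 40 mm high, inner floor 5 mm above the table; a rod handle points to -x, 185 mm from the centre, 43 mm high.
- ink_can: Bystander: ink can, 84 mm across, 75 mm high, origin under its centre.
- oil_bottle: Bystander: grey bottle, 56 mm across, 140 mm high, origin under its centre.
- brush: Bystander: brush 180 mm long, lying; origin under its middle.
- type_block: Bystander: wooden type block 60 x 35 x 23 mm, origin under its centre.
- stick: Bystander: steel composing stick 200 x 50 x 21 mm, lying; origin under its middle.
- tape_roll: Bystander: paper roll 60 mm across, 30 mm high, origin under its centre.
- mallet: Bystander: wooden planing block 90 x 60 x 60 mm, origin under its centre.
Mind the look-alikes: they are no part of the job. Leave any red or yellow look-alike of the part that bears strip4_c alone.

How it is judged:
By the outcome, as a careful person would: the job done as asked, in the order asked, and still so for the second after the job is handed in, with the robot touching nothing.
Of strip1, strip2, strip3, strip4, disc1, disc2 only 4 to 6 are there at a start; the rules pass over those that are not, and their reading is None.
At some moment in a run one of strip1, strip2, strip3, strip4, disc1, disc2 may be knocked a few centimetres aside while the robot is not near it.
Once in a run the grip may slacken for a moment while it holds something.
It also fails if it takes over 210 s, if anything falls off the work surface, if the arm or the gripper's body presses on something with over 40 N, if the wrist force passes 120 N, or if a joint passes its speed limit or range.

## Working session

There is one attempt and no reset: what is moved stays moved. The work goes in short steps, Python scripts to look and compute and a tool call to move; the robot and the scene stay as the last step left them, time stands still between calls to the robot, and variables do not carry over. Pictures are saved under pics/ and viewed, and the job is handed in when it is done.

Besides the shell and the picture viewer there is one more tool, called after "Emit:" as a command line: name --argument value ..., lists and objects as JSON in quotes. apply_moves: Moves the arm, as the interface text tells. Scaled input: -1 to 1 covers 120 mm each way for a shift and 4 degrees each way for a turn. Its arguments: {"type":"object","properties":{"moves":{"type":"string"},"force":{"type":"number"}},"required":["moves"]}

```bash
ls -la; mkdir -p pics; cat > h.py <<'E'
import numpy as np, cv2
from scipy.spatial.transform import Rotation as R
from station import bot, imaging, nets
def save(d,name): cv2.imwrite('pics/'+name+'.png', cv2.cvtColor(d['image'],cv2.COLOR_RGB2BGR))
def quat(o): q=o['tool_rot']; return R.from_quat([q[1],q[2],q[3],q[0]])
def camview(d,o=None):
    if 'view' in d: return np.array(d['view'])
    T=np.eye(4); T[:3,:3]=quat(o).as_matrix(); T[:3,3]=o['eef_pos']
    return np.linalg.inv(T@np.array(d['mount']))
def ray(d,px,z,o=None):
    V=np.linalg.inv(camview(d,o)); r=np.array([(px[0]-d['cx'])/d['fx'],(px[1]-d['cy'])/d['fy'],1])
    w=V[:3,:3]@r; c=V[:3,3]; return c+w*(z-c[2])/w[2]
def proj(d,p,o=None):
    c=camview(d,o)@np.array([*p,1]); return np.array([d['fx']*c[0]/c[2]+d['cx'],d['fy']*c[1]/c[2]+d['cy']])
E
python3 - <<'E'
from h import *
o=bot.get_obs(); print(o)
for n in ['scene','top','wrist']:
    d=imaging.read_camera(n); save(d,n+'0'); print(n,d['fx'],d['shot'])
    if 'view' in d: print(np.linalg.inv(d['view']).round(3))
    else: print(np.array(d['mount']).round(4))
E
```

```text
total 12
drwxr-xr-x  3 agent agent 4096 Dec  5 23:20 .
drwxr-xr-x 23 root  root  4096 Dec  5 23:20 ..
drwxr-xr-x  2 agent agent 4096 Dec  5 23:20 pics
{'t': 0.0, 'q': array([ 1.18091318,  0.47780683,  0.02231271,  1.55647852, -0.01146854,
        1.10928221, -0.08309304]), 'joint_vel': array([ 0.00056695,  0.00023062, -0.00124986, -0.00083884, -0.00042915,
        0.00013297, -0.00012849]), 'joint_torque': array([-2.93574494e-04, -5.96452475e+01,  1.60752553e+00, -2.81201220e+01,
        1.23534122e-02,  9.31507180e-03,  6.46067818e-06]), 'eef_pos': array([ 0.18752108, -0.64780277,  0.23030925]), 'tool_rot': array([-4.91516669e-04,  7.99415887e-01, -6.00777319e-01, -7.81811948e-04]), 'contact_force': array([0.12342636, 0.51000738, 0.07016476]), 'torque': array([-0.00112675,  0.00745743,  0.02989639]), 'gripper_width': 1.0011982505814225}
scene 385.24818679546115 1
[[-0.733  0.548 -0.403  1.054]
 [ 0.68   0.579 -0.449  0.578]
 [-0.013 -0.603 -0.797  1.06 ]
 [ 0.     0.     0.     1.   ]]
top 408.3589316010205 2
[[ 0.004 -0.995  0.096  0.419]
 [-1.    -0.006 -0.014  0.013]
 [ 0.014 -0.096 -0.995  1.33 ]
 [ 0.     0.     0.     1.   ]]
wrist 329.24134948089613 3
[[ 1.000e+00  0.000e+00 -9.000e-04  0.000e+00]
 [ 3.000e-04  9.490e-01  3.152e-01 -8.070e-02]
 [ 9.000e-04 -3.152e-01  9.490e-01 -1.428e-01]
 [ 0.000e+00  0.000e+00  0.000e+00  1.000e+00]]
```

View pics/top0.png

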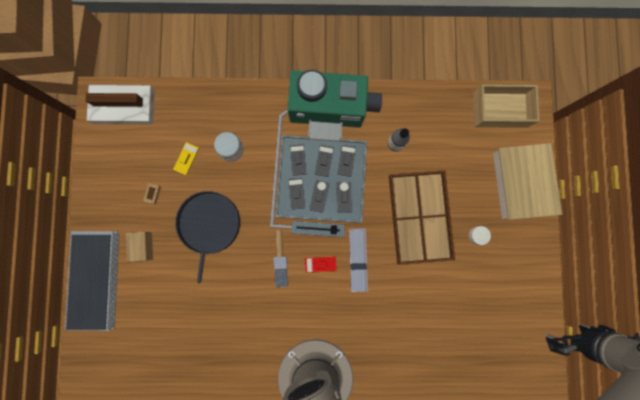

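View pics/scene0.png

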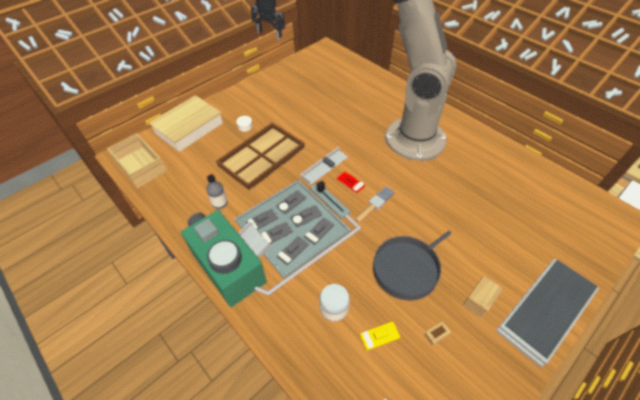

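The top view shows six castings in the tray (cols 295–347, rows 160 and 195). The discs are at (320,195) and (344,195), the case is on the right, the pan on the left, and the slide grip is at (335,229), in run. I'll measure them now.

```bash
python3 - <<'E'
from h import *
d=imaging.read_camera('top')
big=cv2.resize(d['image'][120:280,160:470],None,fx=2.5,fy=2.5,interpolation=cv2.INTER_CUBIC); save({'image':big},'top_zoom')
zs={'strip1_c':.02,'disc1_c':.02,'caster':0,'gate_top':.054,'case':0,'pan':0}
for n,z in zs.items():
    for r in nets.spot_point(d,n)[:8]:
        print(n,round(r['score'],2),np.round(r['location'],1),ray(d,r['location'],z).round(4))
for n in ['strip1_c','disc1_c']:
    for r in nets.outline_of(d,n)[:9]:
        m=r['region'].astype(np.uint8); c,_=cv2.findContours(m,0,2); rr=cv2.minAreaRect(max(c,key=len)) if len(c) else None
        print('out',n,round(r['score'],2),r['rect'],rr)
s=imaging.read_camera('scene')
for n,z in zs.items():
    for r in nets.spot_point(s,n)[:8]:
        print('S',n,round(r['score'],2),np.round(r['location'],1),ray(s,r['location'],z).round(4))
E
```

```text
strip1_c 0.89 [346.2 160.5] [ 0.6889 -0.0998  0.02  ]
disc1_c 0.81 [320.7 193. ] [ 0.5816 -0.017   0.02  ]
caster 0.6 [319.4 178.3] [ 0.6329 -0.013   0.    ]
gate_top 0.58 [334.  226.8] [ 0.4713 -0.0581  0.054 ]
gate_top 0.44 [477.3 239.7] [ 0.4331 -0.5071  0.054 ]
case 0.86 [416.3 217.7] [ 0.5046 -0.3307  0.    ]
pan 0.98 [211.9 226.4] [0.4729 0.3352 0.    ]
out strip1_c 0.64 [335.9, 146.0, 354.4, 177.0] ((345.8513488769531, 160.3918914794922), (14.302711486816406, 30.4138126373291), 9.462322235107422)
out disc1_c 0.65 [309.3, 178.5, 328.2, 213.6] ((318.5, 196.0), (14.067066192626953, 30.316951751708984), 14.03624439239502)
S strip1_c 0.65 [262.8 218.5] [ 0.6892 -0.0937  0.02  ]
S disc1_c 0.7 [306.2 214. ] [ 0.5722 -0.0084  0.02  ]
S caster 0.64 [292.2 226.4] [ 0.631  -0.0138  0.    ]
S gate_top 0.64 [318.5 182.3] [ 0.4669 -0.0604  0.054 ]
S case 0.92 [262.1 155.3] [ 0.4993 -0.3442  0.    ]
S case 0.75 [247.  126.1] [ 0.4406 -0.5198  0.    ]
S pan 0.65 [407.7 270.2] [0.4796 0.3519 0.    ]
```

View pics/top_zoom.png

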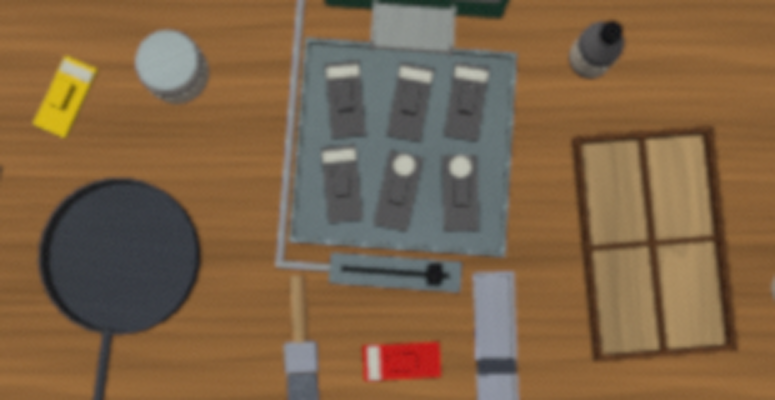

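Emit:
apply_moves --moves "0 -.253 -.226 -.01 0 0 0;0 -.253 -.226 -.01 0 0 0;0 -.253 -.226 -.01 0 0 0;0 -.253 -.226 -.01 0 0 0;0 -.253 -.226 -.01 0 0 0;0 -.253 -.226 -.01 0 0 0;0 -.253 -.226 -.01 0 0 0;0 -.253 -.226 -.01 0 0 0" --force 40

```text
t: 1.62
eef_pos: [0.3291, -0.353, 0.2413]
tool_rot: [0.0, 0.799, -0.601, 0.0]
contact_force: [1.3, -0.4, 0.6]
gripper_width: 0.493
```

Emit:
apply_moves --moves "0 -.253 -.226 -.01 0 0 0;0 -.253 -.226 -.01 0 0 0;0 -.253 -.226 -.01 0 0 0;0 -.253 -.226 -.01 0 0 0;0 -.253 -.226 -.01 0 0 0;0 -.253 -.226 -.01 0 0 0;0 -.253 -.226 -.01 0 0 0;0 -.253 -.226 -.01 0 0 0"

```text
t: 2.28
eef_pos: [0.47, -0.0593, 0.251]
tool_rot: [-0.0, 0.799, -0.601, 0.001]
contact_force: [0.3, -0.5, -0.1]
gripper_width: 0.505
```

Emit:
apply_moves --moves "0 0 0 0 0 0 -1;0 0 0 0 0 0 -1;0 0 0 0 0 0 -1;0 0 0 0 0 0 -1;0 0 0 0 0 0 -1;0 0 0 0 0 0 -1;0 0 0 0 0 0 -1;0 0 0 0 0 0 -1;0 0 0 0 0 0 -1;0 0 0 0 0 0 -1;0 0 0 0 0 0 -1;0 0 0 0 0 0 -1"

```text
t: 3.28
eef_pos: [0.4695, -0.0612, 0.2507]
tool_rot: [0.0, 0.975, -0.222, 0.0]
contact_force: [0.3, 0.3, 0.3]
gripper_width: 0.5
```

Emit:
apply_moves --moves "0 0 0 0 0 0 -1;0 0 0 0 0 0 -1;0 0 0 0 0 0 -1;0 0 0 0 0 0 -1;0 0 0 0 0 0 -1;0 0 0 0 0 0 -1;0 0 0 0 0 0 -1;0 0 0 0 0 0 -1;0 0 0 0 0 0 -1;0 0 0 0 0 0 -1;0 0 0 0 0 0 -1;0 0 0 0 0 0 -1"

```text
t: 4.28
eef_pos: [0.4695, -0.0612, 0.2507]
tool_rot: [0.0, 0.981, 0.194, 0.0]
contact_force: [-0.3, -0.2, 0.8]
gripper_width: 0.501
```

Emit:
apply_moves --moves "0 0 0 0 0 0 -1;0 0 0 0 0 0 -1;0 0 0 0 0 0 -1;0 0 0 0 0 0 -1;0 0 0 0 0 0 -1;0 0 0 0 0 0 -1;0 0 0 0 0 0 -1;0 0 0 0 0 0 -1;0 0 0 0 0 0 -1;0 0 0 0 0 0 -1;0 0 0 0 0 0 -1;0 0 0 0 0 0 -1"

```text
t: 5.28
eef_pos: [0.4695, -0.0613, 0.2506]
tool_rot: [0.0, 0.817, 0.576, 0.0]
contact_force: [0.0, 0.1, 0.3]
gripper_width: 0.498
```

Emit:
apply_moves --moves "0 0 0 0 0 0 -1;0 0 0 0 0 0 -1;0 0 0 0 0 0 -1;0 0 0 0 0 0 -1;0 0 0 0 0 0 -1;0 0 0 0 0 0 0"

```text
t: 5.78
eef_pos: [0.4695, -0.0612, 0.2506]
tool_rot: [0.0, 0.705, 0.709, 0.0]
contact_force: [-0.2, 0.1, 0.5]
gripper_width: 0.499
```

```bash
python3 - <<'E'
from h import *
o=bot.get_obs(); d=imaging.read_camera('wrist'); save(d,'w1')
for n,z in {'strip1_c':.02,'disc1_c':.02,'gate_top':.054,'caster':0}.items():
    for r in nets.spot_point(d,n)[:8]:
        print(n,round(r['score'],2),np.round(r['location'],1),ray(d,r['location'],z,o).round(4))
E
```

```text
strip1_c 0.6 [282.7 323.7] [ 0.6897 -0.0985  0.02  ]
gate_top 0.88 [315.  161.9] [ 0.458  -0.0568  0.054 ]
caster 0.6 [341.7 278.7] [ 0.6313 -0.018   0.    ]
```

View pics/w1.png

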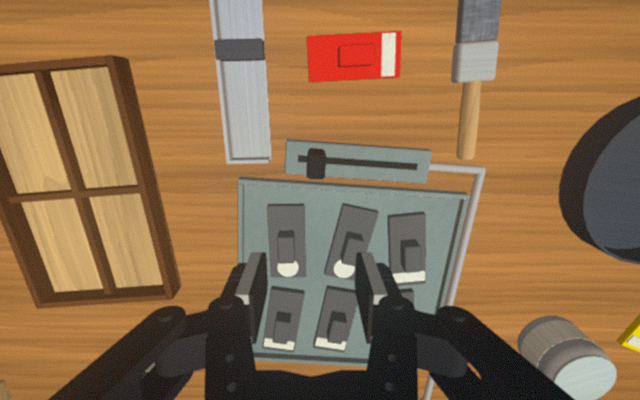

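```bash
python3 - <<'E'
from h import *
o=bot.get_obs(); d=imaging.read_camera('wrist')
save({'image':cv2.resize(d['image'][130:360,220:500],None,fx=2.6,fy=2.6,interpolation=cv2.INTER_CUBIC)},'w1z')
E
```

```text
(no output)
```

View pics/w1z.png

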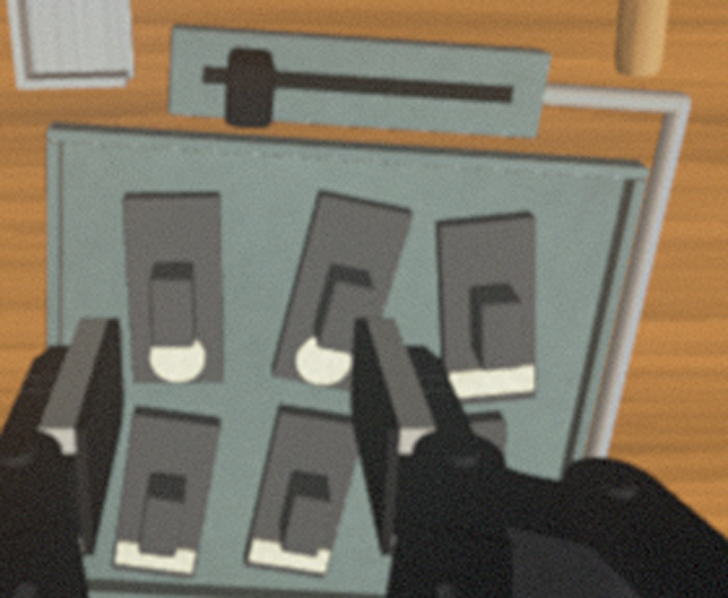

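```bash
python3 - <<'E'
from h import *
o=bot.get_obs(); d=imaging.read_camera('wrist')
f=lambda u,v,z: ray(d,(220+u/2.6,130+v/2.6),z,o).round(4)
print('grip',f(250,102,.054), 'top edge bottom',f(250,126,.054), f(250,75,.054))
for p in [(175,28),(548,53),(172,112),(535,135),(205,75),(513,94)]: print('track',p,f(*p,.014))
for p in [(50,127),(643,163)]: print('lip',f(*p,.014))
def q(name,c,z=.014):
    P=[f(*p,z) for p in c]; m=np.mean(P,0)
    ax=(P[2]+P[3]-P[0]-P[1])/2; print(name,m,np.linalg.norm(ax),np.linalg.norm(P[1]-P[0]),'dir deg',np.degrees(np.arctan2(ax[1],ax[0])))
q('discA',[(123,197),(219,193),(223,381),(133,382)])
q('discB',[(318,195),(411,210),(360,395),(272,375)])
q('stripC',[(436,222),(533,213),(535,391),(451,398)])
q('stripD',[(138,410),(219,420),(195,574),(115,566)])
q('stripE',[(283,408),(358,418),(325,574),(246,564)])
E
```

```text
grip [ 0.4658 -0.0554  0.054 ] top edge bottom [ 0.4758 -0.0553  0.054 ] [ 0.4547 -0.0554  0.054 ]
track (175, 28) [ 0.4418 -0.0879  0.014 ]
track (548, 53) [0.4526 0.0777 0.014 ]
track (172, 112) [ 0.4797 -0.0901  0.014 ]
track (535, 135) [0.4904 0.0762 0.014 ]
track (205, 75) [ 0.4627 -0.0749  0.014 ]
track (513, 94) [0.4712 0.0641 0.014 ]
lip [ 0.4868 -0.146   0.014 ]
lip [0.5038 0.1278 0.014 ]
discA [ 0.56965  -0.090825  0.014   ] 0.1001078043910663 0.04514432411721323 dir deg 0.7154445753732079
discB [ 0.572525 -0.010225  0.014   ] 0.10031343379627669 0.0447332091404138 dir deg -11.354738548572268
stripC [0.578975 0.063425 0.014   ] 0.09727047342333643 0.04573193632462986 dir deg 7.888525186413819
stripD [ 0.6888  -0.09775  0.014  ] 0.10003104518098378 0.04191729953133908 dir deg -8.62422873633782
stripE [ 0.68785  -0.025375  0.014   ] 0.10078617216662218 0.03916235437253486 dir deg -9.163252263819635
```

Emit:
apply_moves --moves "0 .048 -.03 .1 0 0 1;0 0 0 .3 0 0 0;0 0 0 .3 0 0 0;0 0 0 .3 0 0 0;0 0 0 .3 0 0 0;0 0 0 .3 0 0 0;0 0 0 .2 0 0 0;0 0 0 .03 0 0 0;0 0 0 0 0 0 0" --force 25

```text
t: 6.88
eef_pos: [0.4649, -0.055, 0.0299]
tool_rot: [-0.001, 0.73, 0.683, -0.001]
contact_force: [0.5, -0.6, 0.9]
gripper_width: 0.5
```

Emit:
apply_moves --moves "1 0 0 0 0 0 0;1 0 0 0 0 0 0;1 0 0 0 0 0 0;1 0 0 0 0 0 0;1 0 0 0 0 0 0;1 0 0 0 0 0 0"

```text
t: 7.38
eef_pos: [0.4673, -0.0555, 0.0326]
tool_rot: [0.001, 0.731, 0.683, 0.001]
contact_force: [-1.6, 0.4, 9.3]
gripper_width: 0.225
```

Emit:
apply_moves --moves "1 .15 0 0 0 0 0;1 .15 0 0 0 0 0;1 .15 0 0 0 0 0;1 .15 0 0 0 0 0;1 .15 0 0 0 0 0;1 .1 0 0 0 0 0;1 .05 0 0 0 0 0;1 0 0 0 0 0 0"

```text
t: 8.05
eef_pos: [0.4745, 0.0527, 0.0326]
tool_rot: [0.001, 0.73, 0.683, 0.001]
contact_force: [-1.4, -1.6, 9.4]
gripper_width: 0.229
```

Emit:
apply_moves --moves "1 .03 0 0 0 0 0;1 .03 0 0 0 0 0;1 0 0 0 0 0 0"

```text
t: 8.3
eef_pos: [0.4745, 0.0532, 0.0326]
tool_rot: [0.004, 0.732, 0.681, -0.003]
contact_force: [-2.4, -16.7, 17.2]
gripper_width: 0.226
```

Emit:
apply_moves --moves "1 .03 0 0 0 0 0;1 .02 0 0 0 0 0;1 0 0 0 0 0 0"

```text
t: 8.55
eef_pos: [0.4745, 0.0536, 0.0325]
tool_rot: [0.006, 0.733, 0.68, -0.007]
contact_force: [-2.4, -30.3, 23.0]
gripper_width: 0.228
```

Emit:
apply_moves --moves "1 -.06 0 0 0 0 0;0.3 0 0 0 0 0 0;0.2 0 0 0 0 0 0;0 0 0 0 0 0 0;0 0 0 -.3 0 0 0;0 0 0 -.34 0 0 0;0 0 0 -.34 0 0 0;0 0 0 -.34 0 0 0;0 0 0 -.34 0 0 0;0 0 -.2 -.2 0 0 0"

```text
t: 9.38
eef_pos: [0.4538, 0.0615, 0.2588]
tool_rot: [0.002, 0.73, 0.683, 0.004]
contact_force: [0.8, -0.3, 1.7]
gripper_width: 0.502
```

```bash
python3 - <<'E'
from h import *
o=bot.get_obs(); print(o['eef_pos'],o['contact_force']); d=imaging.read_camera('wrist'); save(d,'w2')
for n,z in {'strip1_c':.02,'disc1_c':.02,'gate_top':.054,'pan':0,'case':0}.items():
    for r in nets.spot_point(d,n)[:8]:
        print(n,round(r['score'],2),np.round(r['location'],1),ray(d,r['location'],z,o).round(4))
E
```

```text
[0.45380662 0.06150142 0.2588193 ] [ 0.76566816 -0.34625918  1.7026042 ]
strip1_c 0.69 [350.4  85.1] [0.3709 0.1115 0.02  ]
disc1_c 0.91 [261.2 256.9] [ 0.5736 -0.0101  0.02  ]
gate_top 0.83 [300.8 183.9] [0.4693 0.0504 0.054 ]
pan 0.79 [536.  169.2] [0.4857 0.3428 0.    ]
case 0.68 [  3.2 218.3] [ 0.5045 -0.3431  0.    ]
case 0.39 [261.  285.7] [ 0.6296 -0.0196  0.    ]
```

View pics/w2.png

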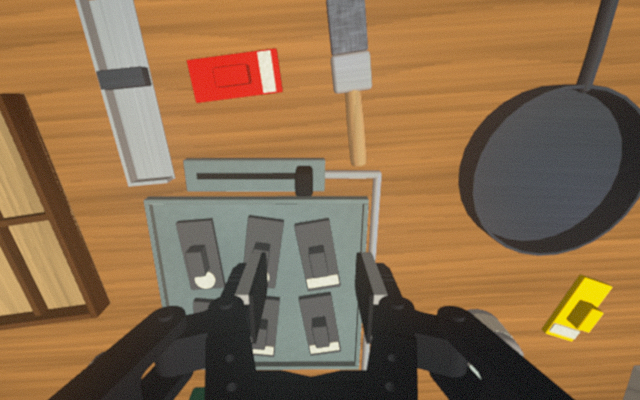

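```bash
python3 - <<'E'
from h import *
o=bot.get_obs(); d=imaging.read_camera('wrist'); t=imaging.read_camera('top')
f=lambda u,v,z: ray(t,(160+u/2.5,120+v/2.5),z).round(4)
print('pan',f(120,256,.04), f(40,256,.04),f(200,256,.04),f(120,180,.04),f(120,333,.04))
C=[f(*p,.032) for p in [(573,138),(712,127),(737,350),(596,360)]]; print('case',np.mean(C,0),C)
m=nets.outline_of(t,'pan')
for r in m[:2]: print(r['score'],r['rect'],ray(t,((r['rect'][0]+r['rect'][2])/2,(r['rect'][1]+208+208)/2*0+222),.04))
save({'image':cv2.resize(d['image'][200:380,130:390],None,fx=3,fy=3,interpolation=cv2.INTER_CUBIC)},'w2z')
c=t['image'][160:275,380:460]; save({'image':cv2.resize(c,None,fx=5,fy=5,interpolation=cv2.INTER_CUBIC)},'casez')
E
```

```text
pan [0.4838 0.3381 0.04  ] [0.4833 0.4384 0.04  ] [0.4843 0.2376 0.04  ] [0.5802 0.341  0.04  ] [0.3875 0.3353 0.04  ]
case [ 0.5047   -0.340075  0.032   ] [array([ 0.6393, -0.2374,  0.032 ]), array([ 0.6549, -0.4178,  0.032 ]), array([ 0.3689, -0.4422,  0.032 ]), array([ 0.3557, -0.2629,  0.032 ])]
0.69 [178.0, 191.3, 239.6, 281.2] [0.48504153 0.33566226 0.04      ]
```

View pics/w2z.png

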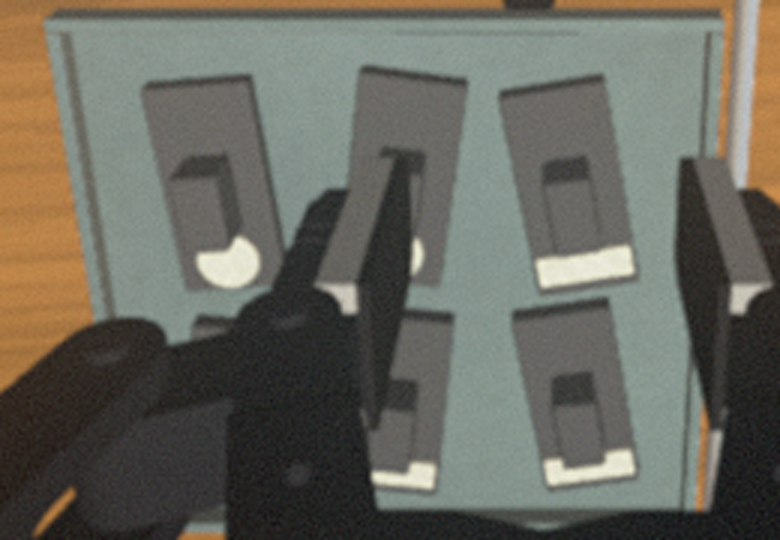

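View pics/casez.png

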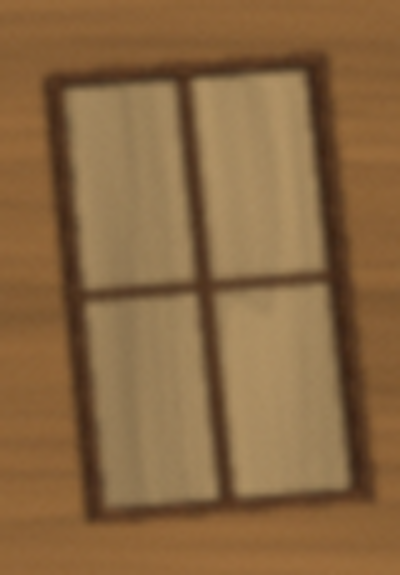

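```bash
python3 - <<'E'
from h import *
o=bot.get_obs(); d=imaging.read_camera('wrist')
f=lambda u,v,z: ray(d,(130+u/3,200+v/3),z,o).round(4)
def q(name,c,z=.014):
    P=[f(*p,z) for p in c]; m=np.mean(P,0)
    ax=(P[2]+P[3]-P[0]-P[1])/2; print(name,m,np.linalg.norm(ax),np.linalg.norm(P[1]-P[0]),'dir deg',np.degrees(np.arctan2(ax[1],ax[0])))
q('discA',[(143,87),(250,78),(284,282),(186,290)])
q('stripC',[(500,95),(602,80),(635,277),(540,293)])
q('stripF',[(514,315),(607,304),(636,473),(547,488)])
q('lugF top',[(556,402),(597,402),(606,463),(567,467)],.036)
q('lugC top',[(544,182),(590,182),(602,248),(554,255)],.036)
q('lugA top',[(174,178),(226,178),(238,236),(192,248)],.036)
E
```

```text
discA [ 0.569075 -0.0896    0.014   ] 0.09935045294310428 0.045311036183252315 dir deg -0.1730113901465015
stripC [0.580425 0.0634   0.014   ] 0.09787253189736127 0.04327609039643021 dir deg 5.923208667484636
stripF [0.690375 0.060075 0.014   ] 0.09876550511185572 0.04260575078554537 dir deg 5.257454764994048
lugF top [0.691575 0.0616   0.036   ] 0.035246028145026455 0.018239517537478888 dir deg 4.230390525618618
lugC top [0.58095  0.063925 0.036   ] 0.033006552379792754 0.01883825894290659 dir deg 4.6050677907551245
lugA top [ 0.567475 -0.0861    0.036   ] 0.03006347451642942 0.021153250341259627 dir deg 1.7155005468162605
```

```bash
cat > plan.py <<'E'
import sys; from h import *
# plan.py x y z castdir
x,y,z,a=map(float,sys.argv[1:5]); o=bot.get_obs(); q=quat(o); M=q.as_matrix()
cur=np.degrees(np.arctan2(M[1,0],M[0,0]))-90; da=(a-cur+90)%180-90
M2=R.from_euler('z',da,degrees=True).as_matrix()@M
s=M2.T@(np.array([x,y,z])-o['eef_pos'])/.12
print('pos',o['eef_pos'].round(4),'cur dir',cur.round(2),'tilt',np.degrees(np.arccos(-M[2,2])).round(2),'F',o['contact_force'].round(1))
print('rz total',(-da/4).round(3),'shift after turn (units)',s.round(3),'xy rows',np.ceil(np.hypot(*s[:2])/.345))
E
python3 plan.py .5805 .0637 .017 6
```

```text
pos [0.4493 0.06   0.253 ] cur dir -3.84 tilt 0.13 F [ 0.9 -0.3 -0.2]
rz total -2.459 shift after turn (units) [-0.085  1.095  1.964] xy rows 4.0
```

Emit:
apply_moves --moves "0 0 0 0 0 0 -.82;0 0 0 0 0 0 -.82;0 0 0 0 0 0 -.82;0 -.021 .274 0 0 0 0;0 -.021 .274 0 0 0 0;0 -.021 .274 0 0 0 0;0 -.022 .273 0 0 0 0;0 0 0 .3 0 0 0;0 0 0 .3 0 0 0;0 0 0 .3 0 0 0;0 0 0 .3 0 0 0;0 0 0 0 0 0 0" --force 60

```text
t: 10.88
eef_pos: [0.5763, 0.0622, 0.1024]
tool_rot: [-0.004, 0.669, 0.743, -0.005]
contact_force: [-0.9, -1.1, 0.1]
gripper_width: 0.504
```

```bash
python3 plan.py .5805 .0637 .017 6; python3 - <<'E'
from h import *
o=bot.get_obs(); d=imaging.read_camera('wrist'); save(d,'w3')
E
```

```text
pos [0.5763 0.0622 0.1024] cur dir 6.01 tilt 0.76 F [-0.9 -1.1  0.1]
rz total 0.002 shift after turn (units) [0.009 0.046 0.711] xy rows 1.0
```

View pics/w3.png

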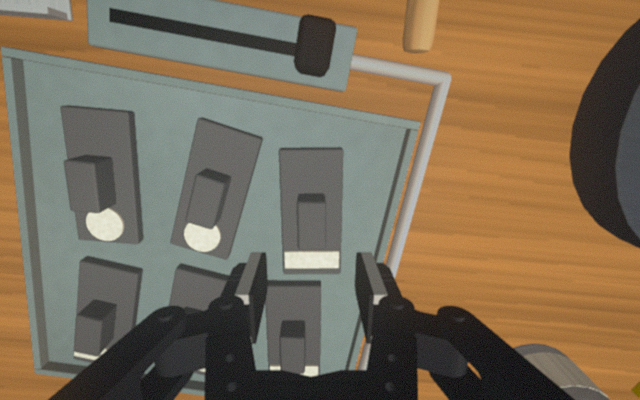

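Emit:
apply_moves --moves "0 .009 .046 .25 0 0 0;0 0 0 .25 0 0 0;0 0 0 .15 0 0 0;0 0 0 .05 0 0 0;0 0 0 0 0 0 0"

```text
t: 11.35
eef_pos: [0.5871, 0.0654, 0.0266]
tool_rot: [-0.0, 0.669, 0.743, -0.0]
contact_force: [0.4, 0.0, 0.8]
gripper_width: 0.502
```

```bash
python3 plan.py .5805 .0637 .017 6
```

```text
pos [0.5871 0.0654 0.0266] cur dir 5.98 tilt 0.01 F [0.4 0.  0.8]
rz total -0.005 shift after turn (units) [-0.008 -0.056  0.08 ] xy rows 1.0
```

Emit:
apply_moves --moves "0 -.008 -.05 0 0 0 0;0 0 0 0 0 0 0;0 0 0 0 0 0 0"

```text
t: 11.6
eef_pos: [0.5816, 0.0636, 0.028]
tool_rot: [0.001, 0.669, 0.743, 0.001]
contact_force: [0.2, 0.6, 0.2]
gripper_width: 0.503
```

Emit:
apply_moves --moves "0 0 -.008 .05 0 0 0;0 0 0 .042 0 0 0;0 0 0 0 0 0 0;0 0 0 0 0 0 0;1 0 0 0 0 0 0;1 0 0 0 0 0 0;1 0 0 0 0 0 0;1 0 0 0 0 0 0;1 0 0 0 0 0 0"

```text
t: 12.35
eef_pos: [0.5801, 0.0637, 0.0153]
tool_rot: [0.0, 0.669, 0.743, 0.0]
contact_force: [0.7, 0.7, 2.7]
gripper_width: 0.221
```

Emit:
apply_moves --moves "1 0 0 -.2 0 0 0;1 0 0 -.3 0 0 0;1 0 0 -.3 0 0 0;1 0 0 -.3 0 0 0;1 0 0 -.1 0 0 0;1 0 0 0 0 0 0;1 0 0 0 0 0 0"

```text
t: 12.93
eef_pos: [0.5794, 0.063, 0.1583]
tool_rot: [0.0, 0.669, 0.743, -0.0]
contact_force: [0.1, -0.3, -3.5]
gripper_width: 0.222
```

```bash
python3 plan.py .4385 -.3889 .15 5
```

```text
pos [0.5794 0.063  0.1583] cur dir 5.96 tilt 0.05 F [ 0.1 -0.3 -3.5]
rz total 0.24 shift after turn (units) [-3.649 -1.498  0.072] xy rows 12.0
```

Emit:
apply_moves --moves "1 0 0 0 0 0 .24;1 -.304 -.125 0 0 0 0;1 -.304 -.125 0 0 0 0;1 -.304 -.125 0 0 0 0;1 -.304 -.125 0 0 0 0;1 -.304 -.125 0 0 0 0;1 -.304 -.125 0 0 0 0;1 -.304 -.125 0 0 0 0;1 -.304 -.125 0 0 0 0;1 -.304 -.125 0 0 0 0;1 -.2 -.08 0 0 0 0;1 -.104 -.05 0 0 0 0"

```text
t: 13.93
eef_pos: [0.4581, -0.3174, 0.1562]
tool_rot: [-0.002, 0.678, 0.735, -0.001]
contact_force: [-0.6, 0.9, -1.9]
gripper_width: 0.218
```

Emit:
apply_moves --moves "1 -.304 -.125 0 0 0 0;1 0 0 0 0 0 0;1 0 0 0 0 0 0"

```text
t: 14.18
eef_pos: [0.4471, -0.3529, 0.1561]
tool_rot: [-0.002, 0.678, 0.735, -0.001]
contact_force: [0.5, 1.3, -2.9]
gripper_width: 0.222
```

```bash
python3 plan.py .4385 -.3889 .022 5; python3 - <<'E'
from h import *
o=bot.get_obs(); d=imaging.read_camera('wrist'); save(d,'w4')
E
```

```text
pos [ 0.4471 -0.3529  0.1561] cur dir 4.68 tilt 0.27 F [ 0.5  1.3 -2.9]
rz total -0.08 shift after turn (units) [-0.295 -0.093  1.117] xy rows 1.0
```

View pics/w4.png

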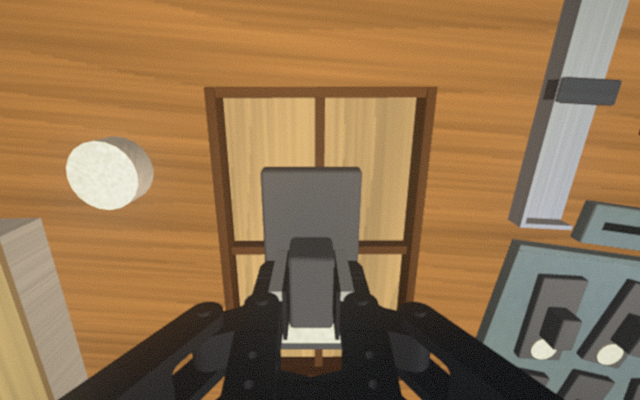

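```bash
cat > case.py <<'E'
from h import *
E
python3 - <<'E'
from h import *
o=bot.get_obs(); d=imaging.read_camera('wrist')
f=lambda u,v,z: ray(d,(u,v),z,o).round(4)
A,B=f(206,88,.032),f(436,88,.032); print(A,B,np.linalg.norm(A-B),np.degrees(np.arctan2(B[1]-A[1],B[0]-A[0]))-90)
print('cross',f(320,247,.020)); print('near-wall mid+145:', (A+B)/2)
print(f(320,97,.02),f(234,247,.02),f(409,247,.02))
E
```

```text
[ 0.3709 -0.4377  0.032 ] [ 0.3559 -0.2614  0.032 ] 0.17693696617722365 4.8631414424812505
cross [ 0.5039 -0.3369  0.02  ]
near-wall mid+145: [ 0.3634  -0.34955  0.032  ]
[ 0.3702 -0.3494  0.02  ] [ 0.5105 -0.4173  0.02  ] [ 0.497  -0.2536  0.02  ]
```

```bash
python3 plan.py .4395 -.3869 .022 5
```

```text
pos [ 0.4491 -0.3497  0.1571] cur dir 5.0 tilt 0.21 F [ 0.3  1.1 -2.1]
rz total 0.0 shift after turn (units) [-0.305 -0.104  1.125] xy rows 1.0
```

Emit:
apply_moves --moves "1 -.3 -.104 0 0 0 0;1 0 0 .25 0 0 0;1 0 0 .3 0 0 0;1 0 0 .25 0 0 0;1 0 0 0 0 0 0;1 0 0 0 0 0 0;1 0 0 0 0 0 0"

```text
t: 14.87
eef_pos: [0.4422, -0.3871, 0.0643]
tool_rot: [0.001, 0.675, 0.738, 0.0]
contact_force: [0.3, 0.4, -3.1]
gripper_width: 0.218
```

```bash
python3 plan.py .4395 -.3869 .019 5
```

```text
pos [ 0.4422 -0.3871  0.0643] cur dir 5.12 tilt 0.08 F [ 0.3  0.4 -3.1]
rz total 0.029 shift after turn (units) [ 0.003 -0.023  0.377] xy rows 1.0
```

Emit:
apply_moves --moves "1 0 -.023 .15 0 0 0;1 0 0 .12 0 0 0;1 0 0 .08 0 0 0;1 0 0 .02 0 0 0;1 0 0 0 0 0 0;1 0 0 0 0 0 0"

```text
t: 15.37
eef_pos: [0.4385, -0.388, 0.0192]
tool_rot: [0.0, 0.675, 0.738, 0.0]
contact_force: [0.3, 0.8, -3.4]
gripper_width: 0.223
```

Emit:
apply_moves --moves "1 0 0 .015 0 0 0;1 0 0 0 0 0 0;.3 0 0 0 0 0 0;.1 0 0 0 0 0 0;.1 0 0 0 0 0 0;.1 0 0 -.1 0 0 0;.1 0 0 -.3 0 0 0;0 0 0 -.34 0 0 0;0 0 0 -.34 0 0 0;0 0 0 -.2 0 0 0;0 0 0 0 0 0 0;0 0 0 0 0 0 0"

```text
t: 16.37
eef_pos: [0.439, -0.3886, 0.1732]
tool_rot: [0.002, 0.675, 0.737, -0.0]
contact_force: [0.3, 0.2, -1.2]
gripper_width: 0.498
```

```bash
python3 plan.py .6907 .061 .2 5; python3 - <<'E'
from h import *
o=bot.get_obs(); d=imaging.read_camera('wrist'); save(d,'w5')
E
```

```text
pos [ 0.439  -0.3886  0.1732] cur dir 5.02 tilt 0.26 F [ 0.3  0.2 -1.2]
rz total 0.005 shift after turn (units) [ 3.549  2.417 -0.229] xy rows 13.0
```

View pics/w5.png

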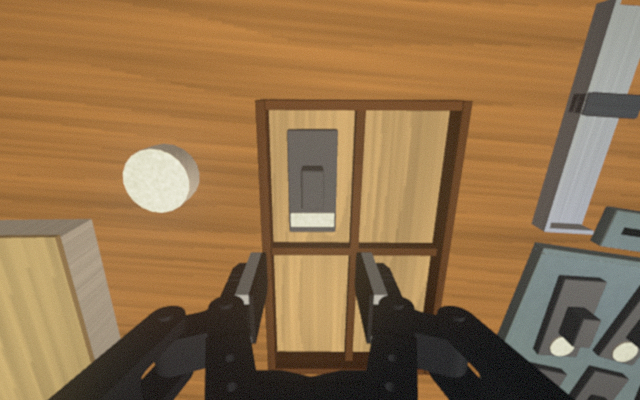

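```bash
python3 plan.py .63 -.02 .25 0
```

```text
pos [ 0.4379 -0.3881  0.1714] cur dir 5.02 tilt 0.08 F [-0.6 -0.2 -1.5]
rz total 1.255 shift after turn (units) [ 3.066  1.601 -0.658] xy rows 11.0
```

Emit:
apply_moves --moves "0 0 0 -.2 0 0 .63;0 .2 .1 -.2 0 0 .63;0 .29 .152 -.1 0 0 0;0 .29 .152 -.08 0 0 0;0 .29 .152 -.08 0 0 0;0 .29 .152 0 0 0 0;0 .29 .152 0 0 0 0;0 .29 .152 0 0 0 0;0 .29 .152 0 0 0 0;0 .29 .152 0 0 0 0;0 .29 .152 0 0 0 0;0 .256 .13 0 0 0 0"

```text
t: 17.42
eef_pos: [0.6287, -0.0169, 0.248]
tool_rot: [-0.001, 0.707, 0.708, -0.001]
contact_force: [0.7, -0.2, 0.2]
gripper_width: 0.497
```

Emit:
apply_moves --moves "0 0 0 0 0 0 0;0 0 0 0 0 0 0;0 0 0 0 0 0 0"

```text
t: 17.67
eef_pos: [0.628, -0.0201, 0.2481]
tool_rot: [-0.001, 0.707, 0.707, -0.001]
contact_force: [0.1, -0.1, -0.3]
gripper_width: 0.506
```

```bash
python3 - <<'E'
from h import *
o=bot.get_obs(); print(o['eef_pos'],o['t']); d=imaging.read_camera('wrist'); save({'image':cv2.resize(d['image'][80:400,120:520],None,fx=2,fy=1.85,interpolation=cv2.INTER_CUBIC)},'w6')
E
```

```text
[ 0.62797513 -0.02012215  0.24812742] 17.6667
```

View pics/w6.png

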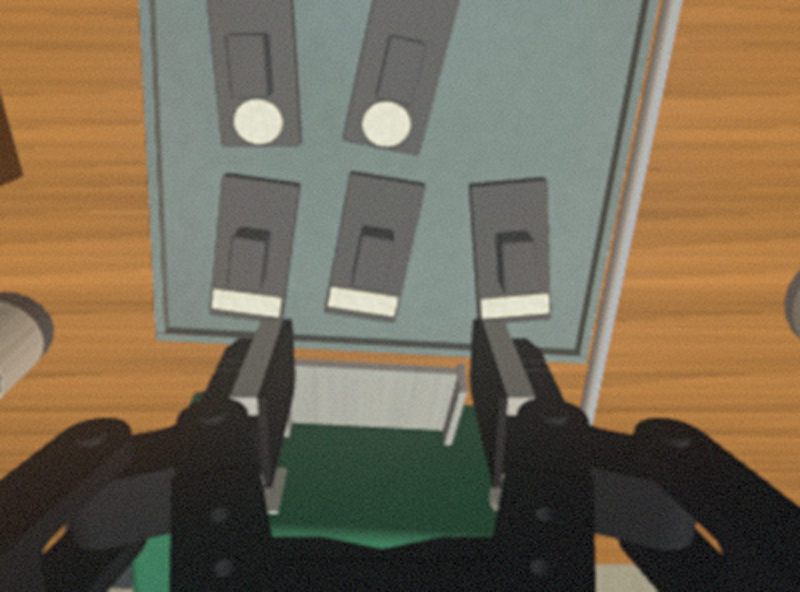

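```bash
python3 - <<'E'
from h import *
o=bot.get_obs(); d=imaging.read_camera('wrist')
f=lambda u,v,z: ray(d,(120+u/2,80+v/1.85),z,o).round(4)
def q(name,c,z=.014):
    P=[f(*p,z) for p in c]; m=np.mean(P,0)
    ax=(P[2]+P[3]-P[0]-P[1])/2; print(name,m,np.linalg.norm(ax),np.linalg.norm(P[1]-P[0]),'dir deg',np.degrees(np.arctan2(ax[1],ax[0])))
q('D',[(224,178),(300,184),(281,317),(211,307)])
q('E',[(351,176),(425,185),(397,318),(327,306)])
q('F',[(470,185),(546,180),(550,314),(483,319)])
q('lugD',[(235,238),(270,238),(264,288),(230,286)],.036)
q('lugE',[(361,238),(395,239),(388,290),(353,285)],.036)
q('lugF',[(502,241),(534,241),(535,289),(505,290)],.036)
E
```

```text
D [ 0.688975 -0.099525  0.014   ] 0.09386386418638422 0.04477901294133224 dir deg -9.597796694750977
E [ 0.68895  -0.025525  0.014   ] 0.09432779282904916 0.044109976195867526 dir deg -9.981590000970852
F [0.6915   0.058975 0.014   ] 0.09564048567421647 0.04481439500874691 dir deg 6.634590423827114
lugD [ 0.690025 -0.097875  0.036   ] 0.03357893685035309 0.020000249998437525 dir deg -9.167781015689584
lugE [ 0.6905   -0.025525  0.036   ] 0.03341126307100642 0.01951256005756293 dir deg -7.826952910441863
lugF [0.6922   0.058725 0.036   ] 0.03306013460347677 0.018400271737123886 dir deg 5.641614053278128
```

```bash
python3 plan.py .6912 .0595 .017 6
```

```text
pos [ 0.6281 -0.0215  0.2487] cur dir -0.14 tilt 0.12 F [-0.5 -0.9  0.5]
rz total -1.535 shift after turn (units) [0.619 0.597 1.929] xy rows 3.0
```

Emit:
apply_moves --moves "0 0 0 0 0 0 -.77;0 0 0 0 0 0 -.77;0 .207 .199 0 0 0 0;0 .206 .199 0 0 0 0;0 .206 .199 .1 0 0 0;0 0 0 .3 0 0 0;0 0 0 .3 0 0 0;0 0 0 .3 0 0 0;0 0 0 .3 0 0 0;0 0 0 .2 0 0 0;0 0 0 0 0 0 0;0 0 0 0 0 0 0"

```text
t: 18.77
eef_pos: [0.6912, 0.0601, 0.0686]
tool_rot: [-0.001, 0.669, 0.743, -0.001]
contact_force: [0.4, 0.7, 0.0]
gripper_width: 0.5
```

```bash
python3 plan.py .6912 .0595 .017 6
```

```text
pos [0.6912 0.0601 0.0686] cur dir 6.04 tilt 0.17 F [0.4 0.7 0. ]
rz total 0.01 shift after turn (units) [-0.005  0.001  0.43 ] xy rows 1.0
```

Emit:
apply_moves --moves "0 -.005 0 .15 0 0 0;0 0 0 .15 0 0 0;0 0 0 .1 0 0 0;0 0 0 .03 0 0 0;0 0 0 0 0 0 0;0 0 0 0 0 0 0;1 0 0 0 0 0 0;1 0 0 0 0 0 0;1 0 0 0 0 0 0;1 0 0 0 0 0 0;1 0 0 0 0 0 0"

```text
t: 19.68
eef_pos: [0.6932, 0.0613, 0.0197]
tool_rot: [0.001, 0.668, 0.744, 0.001]
contact_force: [-0.9, -1.8, 6.4]
gripper_width: 0.217
```

Emit:
apply_moves --moves "1 0 0 -.2 0 0 0;1 0 0 -.3 0 0 0;1 0 0 -.3 0 0 0;1 0 0 -.3 0 0 0;1 0 0 -.1 0 0 0;1 0 0 0 0 0 0;1 0 0 0 0 0 0"

```text
t: 20.27
eef_pos: [0.6917, 0.0611, 0.1614]
tool_rot: [0.0, 0.668, 0.744, -0.0]
contact_force: [-0.2, -0.3, -3.6]
gripper_width: 0.219
```

```bash
python3 plan.py .432 -.3012 .15 5;python3 plan.py .5798 -.3747 .15 5;python3 plan.py .5724 -.2891 .15 5; 
```

```text
pos [0.6917 0.0611 0.1614] cur dir 6.14 tilt 0.04 F [-0.2 -0.3 -3.6]
rz total 0.285 shift after turn (units) [-2.819 -2.419  0.097] xy rows 11.0
pos [0.6917 0.0611 0.1614] cur dir 6.14 tilt 0.04 F [-0.2 -0.3 -3.6]
rz total 0.285 shift after turn (units) [-3.536 -1.246  0.097] xy rows 11.0
pos [0.6917 0.0611 0.1614] cur dir 6.14 tilt 0.04 F [-0.2 -0.3 -3.6]
rz total 0.285 shift after turn (units) [-2.82  -1.245  0.097] xy rows 9.0
```

Emit:
apply_moves --moves "1 -.235 -.2016 0 0 0 .285;1 -.235 -.2016 0 0 0 0;1 -.235 -.2016 0 0 0 0;1 -.235 -.2016 0 0 0 0;1 -.235 -.2016 0 0 0 0;1 -.235 -.2016 0 0 0 0;1 -.235 -.2016 0 0 0 0;1 -.235 -.2016 0 0 0 0;1 -.235 -.2016 0 0 0 0;1 -.235 -.2016 0 0 0 0;1 -.235 -.2016 0 0 0 0;1 -.235 -.2016 0 0 0 0"

```text
t: 21.27
eef_pos: [0.4298, -0.3021, 0.1593]
tool_rot: [-0.002, 0.676, 0.737, -0.0]
contact_force: [-0.0, -0.7, -2.7]
gripper_width: 0.218
```

Emit:
apply_moves --moves "1 0 0 .1 0 0 0;1 0 0 .3 0 0 0;1 0 0 .3 0 0 0;1 0 0 .1 0 0 0;1 0 0 0 0 0 0;1 0 0 0 0 0 0"

```text
t: 21.77
eef_pos: [0.4326, -0.3005, 0.0652]
tool_rot: [-0.002, 0.675, 0.738, 0.0]
contact_force: [0.6, -0.1, -2.4]
gripper_width: 0.221
```

```bash
python3 plan.py .432 -.3012 .022 5
```

```text
pos [ 0.4326 -0.3005  0.0652] cur dir 5.06 tilt 0.18 F [ 0.6 -0.1 -2.4]
rz total 0.015 shift after turn (units) [-0.006 -0.004  0.36 ] xy rows 1.0
```

Emit:
apply_moves --moves "1 -.006 -.004 .15 0 0 0;1 0 0 .12 0 0 0;1 0 0 .07 0 0 0;1 0 0 .02 0 0 0;1 0 0 0 0 0 0;1 0 0 0 0 0 0"

```text
t: 22.27
eef_pos: [0.4335, -0.3025, 0.0239]
tool_rot: [0.001, 0.675, 0.737, 0.0]
contact_force: [0.1, -0.3, -3.4]
gripper_width: 0.215
```

Emit:
apply_moves --moves "1 0 0 .02 0 0 0;1 0 0 0 0 0 0;.3 0 0 0 0 0 0;.1 0 0 0 0 0 0;.1 0 0 0 0 0 0;.1 0 0 -.1 0 0 0;.1 0 0 -.3 0 0 0;0 0 0 -.34 0 0 0;0 0 0 -.34 0 0 0;0 0 0 -.1 0 0 0;0 0 0 0 0 0 0;0 0 0 0 0 0 0"

```text
t: 23.27
eef_pos: [0.4328, -0.3026, 0.1631]
tool_rot: [0.001, 0.676, 0.737, -0.0]
contact_force: [-0.1, -1.1, -0.9]
gripper_width: 0.503
```

```bash
python3 plan.py .63 -.06 .2 -8; python3 - <<'E'
from h import *
o=bot.get_obs(); d=imaging.read_camera('wrist'); save(d,'w7')
E
```

```text
pos [ 0.4328 -0.3026  0.1631] cur dir 4.98 tilt 0.12 F [-0.1 -1.1 -0.9]
rz total 3.246 shift after turn (units) [ 2.23   1.346 -0.31 ] xy rows 8.0
```

View pics/w7.png

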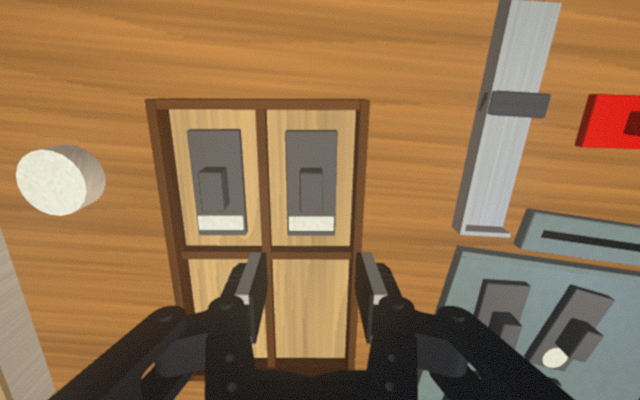

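Emit:
apply_moves --moves "0 0 0 -.1 0 0 .81;0 0 0 -.2 0 0 .81;0 0 0 0 0 0 .81;0 0 0 0 0 0 .81;0 .279 .168 0 0 0 0;0 .279 .168 0 0 0 0;0 .279 .168 0 0 0 0;0 .279 .168 0 0 0 0;0 .279 .168 0 0 0 0;0 .279 .168 0 0 0 0;0 .279 .168 0 0 0 0;0 .277 .17 0 0 0 0"

```text
t: 24.32
eef_pos: [0.6294, -0.0579, 0.1957]
tool_rot: [-0.001, 0.754, 0.656, -0.001]
contact_force: [0.7, -0.2, -0.4]
gripper_width: 0.496
```

Emit:
apply_moves --moves "0 0 0 0 0 0 0;0 0 0 0 0 0 0;0 0 0 0 0 0 0"

```text
t: 24.57
eef_pos: [0.6285, -0.0599, 0.196]
tool_rot: [-0.001, 0.754, 0.657, -0.001]
contact_force: [-0.1, -1.7, -0.3]
gripper_width: 0.499
```

```bash
python3 plan.py .6895 -.0985 .017 -9; python3 - <<'E'
from h import *
o=bot.get_obs(); d=imaging.read_camera('wrist'); save({'image':cv2.resize(d['image'][80:400,120:520],None,fx=2,fy=1.85,interpolation=cv2.INTER_CUBIC)},'w8')
for n in ['strip1_c','disc1_c']:
    for r in nets.spot_point(d,n)[:8]:
        print(n,round(r['score'],2),np.round(r['location'],1),ray(d,r['location'],.02,o).round(4))
E
```

```text
pos [ 0.6285 -0.0599  0.196 ] cur dir -7.92 tilt 0.21 F [-0.1 -1.7 -0.3]
rz total 0.27 shift after turn (units) [-0.237  0.558  1.49 ] xy rows 2.0
strip1_c 0.94 [282.7 240.2] [ 0.6916 -0.0988  0.02  ]
disc1_c 0.84 [352.7 111.4] [ 0.5702 -0.0121  0.02  ]
```

View pics/w8.png

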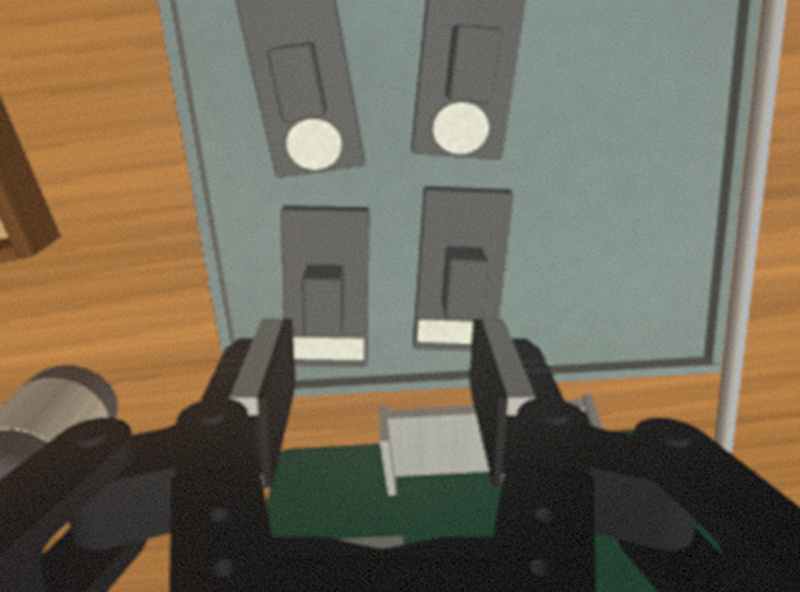

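Emit:
apply_moves --moves "0 -.118 .28 0 0 0 .27;0 -.118 .28 0 0 0 0;0 0 0 .1 0 0 0;0 0 0 .3 0 0 0;0 0 0 .3 0 0 0;0 0 0 .3 0 0 0;0 0 0 .1 0 0 0;0 0 0 0 0 0 0;0 0 0 0 0 0 0"

```text
t: 25.47
eef_pos: [0.692, -0.0982, 0.0668]
tool_rot: [-0.0, 0.761, 0.649, 0.0]
contact_force: [0.3, 0.4, 1.3]
gripper_width: 0.498
```

```bash
python3 plan.py .690 -.0985 .017 -9
```

```text
pos [ 0.692  -0.0982  0.0668] cur dir -9.1 tilt 0.0 F [0.3 0.4 1.3]
rz total -0.024 shift after turn (units) [-0.005 -0.016  0.415] xy rows 1.0
```

Emit:
apply_moves --moves "0 -.005 -.01 .15 0 0 0;0 0 0 .15 0 0 0;0 0 0 .09 0 0 0;0 0 0 .03 0 0 0;0 0 0 0 0 0 0;0 0 0 0 0 0 0;1 0 0 0 0 0 0;1 0 0 0 0 0 0;1 0 0 0 0 0 0;1 0 0 0 0 0 0;1 0 0 0 0 0 0"

```text
t: 26.38
eef_pos: [0.6917, -0.0982, 0.0173]
tool_rot: [0.001, 0.761, 0.649, 0.001]
contact_force: [-0.8, -0.9, 7.2]
gripper_width: 0.217
```

Emit:
apply_moves --moves "1 0 0 -.2 0 0 0;1 0 0 -.3 0 0 0;1 0 0 -.3 0 0 0;1 0 0 -.3 0 0 0;1 0 0 -.1 0 0 0;1 0 0 0 0 0 0;1 0 0 0 0 0 0"

```text
t: 26.97
eef_pos: [0.6901, -0.0981, 0.1589]
tool_rot: [-0.0, 0.761, 0.649, -0.0]
contact_force: [-0.3, 0.6, -4.0]
gripper_width: 0.216
```

```bash
python3 plan.py .5798 -.3747 .022 5
```

```text
pos [ 0.6901 -0.0981  0.1589] cur dir -9.03 tilt 0.04 F [-0.3  0.6 -4. ]
rz total -3.509 shift after turn (units) [-2.216 -1.116  1.143] xy rows 8.0
```

Emit:
apply_moves --moves "1 0 0 -.1 0 0 -.877;1 0 0 -.1 0 0 -.877;1 0 0 0 0 0 -.877;1 0 0 0 0 0 -.877;1 0 -.279 0 0 0 0;1 0 -.279 0 0 0 0;1 0 -.279 0 0 0 0;1 -.2 -.279 0 0 0 0;1 -.3 0 0 0 0 0;1 -.3 0 0 0 0 0;1 -.3 0 0 0 0 0;1 -.3 0 0 0 0 0"

```text
t: 27.97
eef_pos: [0.5696, -0.2785, 0.1804]
tool_rot: [-0.002, 0.676, 0.737, -0.001]
contact_force: [0.6, 0.4, -2.3]
gripper_width: 0.217
```

Emit:
apply_moves --moves "1 -.3 0 0 0 0 0;1 -.3 0 0 0 0 0;1 -.216 0 0 0 0 0;1 0 0 .2 0 0 0;1 0 0 .3 0 0 0;1 0 0 .3 0 0 0;1 0 0 .15 0 0 0;1 0 0 0 0 0 0;1 0 0 0 0 0 0;1 0 0 0 0 0 0"

```text
t: 28.8
eef_pos: [0.5808, -0.3743, 0.0697]
tool_rot: [-0.0, 0.676, 0.737, 0.0]
contact_force: [0.1, 0.9, -1.5]
gripper_width: 0.214
```

```bash
python3 plan.py .5798 -.3747 .0195 5;  python3 - <<'E'
from h import *
o=bot.get_obs(); d=imaging.read_camera('wrist'); save(d,'w9')
E
```

```text
pos [ 0.5808 -0.3743  0.0697] cur dir 5.01 tilt 0.03 F [ 0.1  0.9 -1.5]
rz total 0.003 shift after turn (units) [-0.003 -0.008  0.419] xy rows 1.0
```

View pics/w9.png

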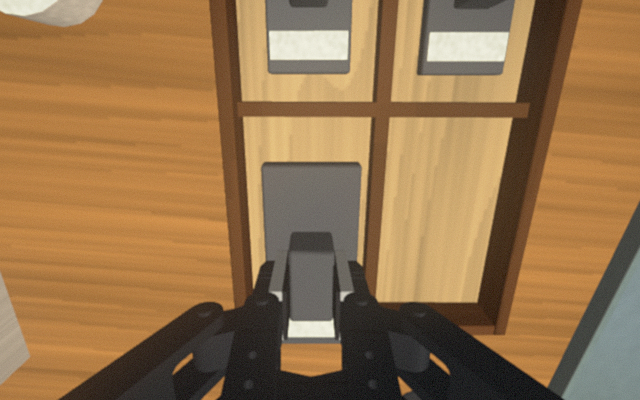

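Emit:
apply_moves --moves "1 -.003 -.008 .15 0 0 0;1 0 0 .15 0 0 0;1 0 0 .08 0 0 0;1 0 0 .03 0 0 0;1 0 0 0 0 0 0;1 0 0 0 0 0 0"

```text
t: 29.35
eef_pos: [0.5803, -0.3751, 0.0216]
tool_rot: [0.001, 0.676, 0.737, 0.0]
contact_force: [0.2, -0.2, -3.1]
gripper_width: 0.217
```

Emit:
apply_moves --moves "1 0 0 .02 0 0 0;1 0 0 0 0 0 0;.3 0 0 0 0 0 0;.1 0 0 0 0 0 0;.1 0 0 0 0 0 0;.1 0 0 -.1 0 0 0;.1 0 0 -.3 0 0 0;0 0 0 -.34 0 0 0;0 0 0 -.34 0 0 0;0 0 0 -.3 0 0 0;0 0 0 0 0 0 0;0 0 0 0 0 0 0"

```text
t: 30.35
eef_pos: [0.5812, -0.3754, 0.1879]
tool_rot: [0.003, 0.676, 0.737, 0.001]
contact_force: [0.3, 0.3, -0.9]
gripper_width: 0.502
```

```bash
python3 plan.py .63 -.03 .19 -9; python3 - <<'E'
from h import *
o=bot.get_obs(); d=imaging.read_camera('wrist'); save(d,'w10')
E
```

```text
pos [ 0.5812 -0.3754  0.1879] cur dir 5.0 tilt 0.36 F [ 0.3  0.3 -0.9]
rz total 3.499 shift after turn (units) [ 2.906 -0.049 -0.029] xy rows 9.0
```

View pics/w10.png

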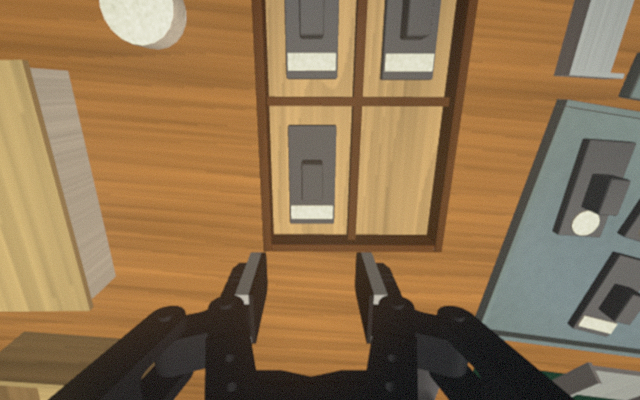

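Emit:
apply_moves --moves "0 0 0 0 0 0 .875;0 0 0 0 0 0 .875;0 0 0 0 0 0 .875;0 0 0 0 0 0 .875;0 .32 0 0 0 0 0;0 .32 0 0 0 0 0;0 .32 0 0 0 0 0;0 .32 0 0 0 0 0;0 .32 0 0 0 0 0;0 .32 0 0 0 0 0;0 .32 0 0 0 0 0;0 .32 0 0 0 0 0"

```text
t: 31.4
eef_pos: [0.6264, -0.0699, 0.1821]
tool_rot: [-0.001, 0.76, 0.649, -0.001]
contact_force: [0.6, -0.4, 0.2]
gripper_width: 0.5
```

Emit:
apply_moves --moves "0 .32 0 0 0 0 0;0 0 0 0 0 0 0;0 0 0 0 0 0 0;0 0 0 0 0 0 0"

```text
t: 31.73
eef_pos: [0.6327, -0.0341, 0.1823]
tool_rot: [-0.001, 0.76, 0.65, -0.001]
contact_force: [-0.5, -0.7, 0.1]
gripper_width: 0.503
```

```bash
python3 plan.py .690 -.0255 .017 -9; python3 - <<'E'
from h import *
o=bot.get_obs(); d=imaging.read_camera('wrist'); save({'image':cv2.resize(d['image'][80:400,120:520],None,fx=2,fy=1.85,interpolation=cv2.INTER_CUBIC)},'w11')
for n in ['strip1_c','disc1_c']:
    for r in nets.spot_point(d,n)[:8]:
        print(n,round(r['score'],2),np.round(r['location'],1),ray(d,r['location'],.02,o).round(4))
E
```

```text
pos [ 0.6327 -0.0341  0.1823] cur dir -8.97 tilt 0.15 F [-0.5 -0.7  0.1]
rz total 0.006 shift after turn (units) [0.147 0.464 1.376] xy rows 2.0
strip1_c 0.18 [327.  234.6] [ 0.6901 -0.0267  0.02  ]
disc1_c 0.9 [325.7 110.8] [ 0.5701 -0.0108  0.02  ]
```

View pics/w11.png

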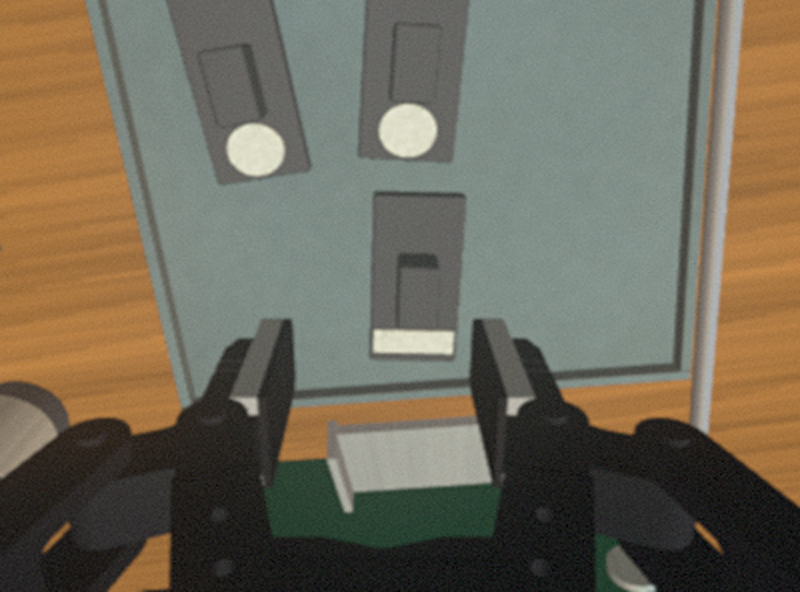

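Emit:
apply_moves --moves "0 .074 .232 0 0 0 0;0 .073 .232 0 0 0 0;0 0 0 .1 0 0 0;0 0 0 .3 0 0 0;0 0 0 .3 0 0 0;0 0 0 .26 0 0 0;0 0 0 0 0 0 0;0 0 0 0 0 0 0;0 0 0 0 0 0 0"

```text
t: 32.63
eef_pos: [0.6924, -0.0253, 0.0703]
tool_rot: [0.001, 0.761, 0.649, 0.001]
contact_force: [0.2, -0.5, -0.2]
gripper_width: 0.5
```

```bash
python3 plan.py .690 -.0255 .017 -9
```

```text
pos [ 0.6924 -0.0253  0.0703] cur dir -9.06 tilt 0.12 F [ 0.2 -0.5 -0.2]
rz total -0.016 shift after turn (units) [-0.005 -0.02   0.444] xy rows 1.0
```

Emit:
apply_moves --moves "0 -.005 -.015 .15 0 0 0;0 0 0 .15 0 0 0;0 0 0 .11 0 0 0;0 0 0 .03 0 0 0;0 0 0 0 0 0 0;0 0 0 0 0 0 0;1 0 0 0 0 0 0;1 0 0 0 0 0 0;1 0 0 0 0 0 0;1 0 0 0 0 0 0;1 0 0 0 0 0 0"

```text
t: 33.55
eef_pos: [0.6905, -0.0251, 0.0172]
tool_rot: [0.001, 0.76, 0.649, 0.001]
contact_force: [-0.1, 0.1, 5.3]
gripper_width: 0.219
```

Emit:
apply_moves --moves "1 0 0 -.2 0 0 0;1 0 0 -.3 0 0 0;1 0 0 -.3 0 0 0;1 0 0 -.3 0 0 0;1 0 0 -.2 0 0 0;1 0 0 0 0 0 0;1 0 0 0 0 0 0"

```text
t: 34.13
eef_pos: [0.69, -0.0252, 0.1731]
tool_rot: [0.001, 0.76, 0.649, 0.001]
contact_force: [0.7, 0.0, -3.4]
gripper_width: 0.22
```

```bash
python3 plan.py .5724 -.2891 .022 5
```

```text
pos [ 0.69   -0.0252  0.1731] cur dir -9.01 tilt 0.15 F [ 0.7  0.  -3.4]
rz total -3.502 shift after turn (units) [-2.106 -1.171  1.256] xy rows 7.0
```

Emit:
apply_moves --moves "1 0 0 0 0 0 -.876;1 0 0 0 0 0 -.876;1 0 0 0 0 0 -.875;1 0 0 0 0 0 -.875;1 0 -.293 0 0 0 0;1 0 -.293 0 0 0 0;1 -.1 -.293 0 0 0 0;1 -.17 -.292 0 0 0 0;1 -.306 0 0 0 0 0;1 -.306 0 0 0 0 0;1 -.306 0 0 0 0 0;1 -.306 0 0 0 0 0"

```text
t: 35.13
eef_pos: [0.5632, -0.2178, 0.1696]
tool_rot: [-0.002, 0.675, 0.737, -0.001]
contact_force: [1.3, 0.8, -1.9]
gripper_width: 0.222
```

Emit:
apply_moves --moves "1 -.306 0 0 0 0 0;1 -.306 0 0 0 0 0;1 0 0 0 0 0 0;1 0 0 .2 0 0 0;1 0 0 .3 0 0 0;1 0 0 .3 0 0 0;1 0 0 .07 0 0 0;1 0 0 0 0 0 0;1 0 0 0 0 0 0;1 0 0 0 0 0 0"

```text
t: 35.97
eef_pos: [0.573, -0.2892, 0.0691]
tool_rot: [0.001, 0.675, 0.737, 0.001]
contact_force: [-0.2, -0.1, -1.8]
gripper_width: 0.217
```

```bash
python3 plan.py .5724 -.2891 .0195 5;  python3 - <<'E'
from h import *
o=bot.get_obs(); d=imaging.read_camera('wrist'); save(d,'w12')
E
```

```text
pos [ 0.573  -0.2892  0.0691] cur dir 5.02 tilt 0.16 F [-0.2 -0.1 -1.8]
rz total 0.005 shift after turn (units) [ 0.002 -0.006  0.414] xy rows 1.0
```

View pics/w12.png

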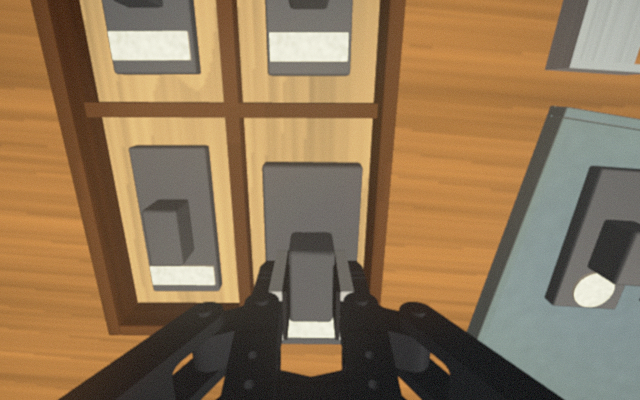

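Emit:
apply_moves --moves "1 0 -.006 .15 0 0 0;1 0 0 .15 0 0 0;1 0 0 .09 0 0 0;1 0 0 .03 0 0 0;1 0 0 0 0 0 0;1 0 0 0 0 0 0"

```text
t: 36.52
eef_pos: [0.5716, -0.2896, 0.0188]
tool_rot: [0.001, 0.676, 0.737, -0.0]
contact_force: [-3.6, -0.2, 6.6]
gripper_width: 0.215
```

Emit:
apply_moves --moves "1 0 0 .008 0 0 0;1 0 0 0 0 0 0;.3 0 0 0 0 0 0;.1 0 0 0 0 0 0;.1 0 0 0 0 0 0;.1 0 0 -.1 0 0 0;.1 0 0 -.3 0 0 0;0 0 0 -.34 0 0 0;0 0 0 -.34 0 0 0;0 0 0 -.3 0 0 0;0 0 0 0 0 0 0;0 0 0 0 0 0 0"

```text
t: 37.52
eef_pos: [0.5726, -0.2896, 0.1852]
tool_rot: [0.003, 0.676, 0.737, 0.001]
contact_force: [-1.1, 0.3, -0.3]
gripper_width: 0.497
```

```bash
python3 plan.py .52 -.06 .19 0; python3 - <<'E'
from h import *
o=bot.get_obs(); d=imaging.read_camera('wrist'); save(d,'w13')
E
```

```text
pos [ 0.5726 -0.2896  0.1852] cur dir 5.01 tilt 0.35 F [-1.1  0.3 -0.3]
rz total 1.252 shift after turn (units) [ 1.913 -0.438 -0.048] xy rows 6.0
```

View pics/w13.png

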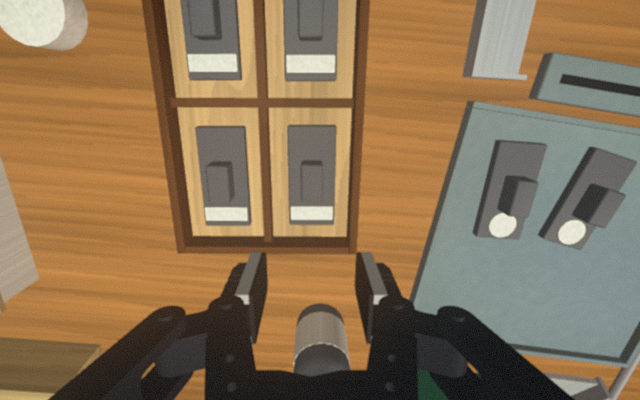

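All four strips are in the case and flat. Next are the discs, starting with a hover to check where they are.

Emit:
apply_moves --moves "0 0 0 0 0 0 .626;0 0 0 0 0 0 .626;0 .319 -.073 0 0 0 0;0 .319 -.073 0 0 0 0;0 .319 -.073 0 0 0 0;0 .319 -.073 0 0 0 0;0 .319 -.073 0 0 0 0;0 .318 -.073 0 0 0 0;0 0 0 0 0 0 0;0 0 0 0 0 0 0;0 0 0 0 0 0 0"

```text
t: 38.48
eef_pos: [0.5176, -0.0603, 0.1806]
tool_rot: [-0.001, 0.707, 0.707, -0.001]
contact_force: [-0.7, -1.0, 0.6]
gripper_width: 0.501
```

```bash
python3 plan.py .569 -.0885 .017 0; python3 - <<'E'
from h import *
o=bot.get_obs(); d=imaging.read_camera('wrist'); save({'image':cv2.resize(d['image'][80:400,120:520],None,fx=2,fy=1.85,interpolation=cv2.INTER_CUBIC)},'w14')
for n in ['disc1_c']:
    for r in nets.spot_point(d,n)[:8]:
        print(n,round(r['score'],2),np.round(r['location'],1),ray(d,r['location'],.02,o).round(4))
E
```

```text
pos [ 0.5176 -0.0603  0.1806] cur dir 0.01 tilt 0.11 F [-0.7 -1.   0.6]
rz total 0.002 shift after turn (units) [-0.235  0.431  1.363] xy rows 2.0
disc1_c 0.78 [360.7 231.9] [ 0.5696 -0.0102  0.02  ]
```

View pics/w14.png

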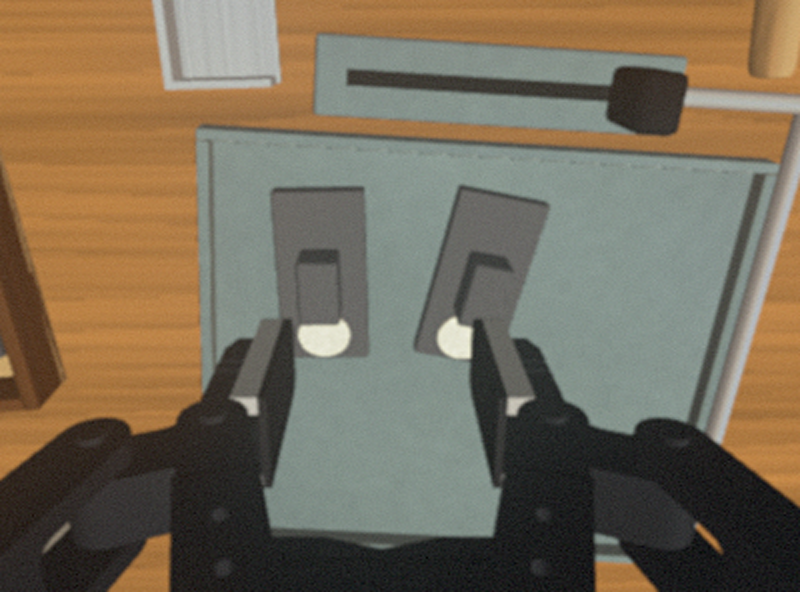

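```bash
python3 - <<'E'
from h import *
o=bot.get_obs(); d=imaging.read_camera('wrist')
f=lambda u,v,z: ray(d,(120+u/2,80+v/1.85),z,o).round(4)
def q(name,c,z=.014):
    P=[f(*p,z) for p in c]; m=np.mean(P,0)
    ax=(P[2]+P[3]-P[0]-P[1])/2; print(name,m,np.linalg.norm(ax),np.linalg.norm(P[1]-P[0]),'dir deg',np.degrees(np.arctan2(ax[1],ax[0])))
q('A',[(272,191),(363,188),(369,356),(283,357)])
q('B',[(459,188),(548,205),(505,368),(414,350)])
q('lugA',[(298,264),(338,263),(341,324),(301,327)],.036)
E
```

```text
A [ 0.57025  -0.091825  0.014   ] 0.09980782784932252 0.04432538775916122 dir deg 0.7175949858135653
B [ 0.573275 -0.010625  0.014   ] 0.09930420434201158 0.045013886746203095 dir deg -10.472566127892236
lugA [ 0.5709  -0.09115  0.036  ] 0.03530127476451806 0.018806647760831803 dir deg 0.4869212478131169
```

```bash
python3 plan.py .5703 -.091 .017 0.5
```

```text
pos [ 0.5181 -0.0614  0.1808] cur dir -0.16 tilt 0.07 F [-0.4  0.6 -0.6]
rz total -0.164 shift after turn (units) [-0.251  0.434  1.365] xy rows 2.0
```

Emit:
apply_moves --moves "0 -.125 .217 0 0 0 -.16;0 -.125 .217 0 0 0 0;0 0 0 .1 0 0 0;0 0 0 .3 0 0 0;0 0 0 .3 0 0 0;0 0 0 .26 0 0 0;0 0 0 0 0 0 0;0 0 0 0 0 0 0;0 0 0 0 0 0 0"

```text
t: 39.38
eef_pos: [0.5716, -0.0897, 0.0677]
tool_rot: [0.001, 0.703, 0.711, 0.001]
contact_force: [0.8, 0.5, 1.2]
gripper_width: 0.501
```

```bash
python3 plan.py .5703 -.091 .017 0.5
```

```text
pos [ 0.5716 -0.0897  0.0677] cur dir 0.58 tilt 0.1 F [0.8 0.5 1.2]
rz total 0.021 shift after turn (units) [-0.01  -0.012  0.422] xy rows 1.0
```

Emit:
apply_moves --moves "0 -.01 -.012 .15 0 0 0;0 0 0 .15 0 0 0;0 0 0 .09 0 0 0;0 0 0 .03 0 0 0;0 0 0 0 0 0 0;0 0 0 0 0 0 0;1 0 0 0 0 0 0;1 0 0 0 0 0 0;1 0 0 0 0 0 0;1 0 0 0 0 0 0;1 0 0 0 0 0 0"

```text
t: 40.3
eef_pos: [0.5699, -0.0907, 0.0172]
tool_rot: [0.001, 0.703, 0.711, 0.0]
contact_force: [-0.2, -0.2, 5.9]
gripper_width: 0.223
```

Emit:
apply_moves --moves "1 0 0 -.2 0 0 0;1 0 0 -.3 0 0 0;1 0 0 -.3 0 0 0;1 0 0 -.3 0 0 0;1 0 0 -.2 0 0 0;1 0 0 0 0 0 0;1 0 0 0 0 0 0"

```text
t: 40.88
eef_pos: [0.5694, -0.0908, 0.173]
tool_rot: [0.001, 0.703, 0.711, 0.0]
contact_force: [-0.5, -0.3, -4.9]
gripper_width: 0.219
```

```bash
python3 plan.py .484 .369 .025 0
```

```text
pos [ 0.5694 -0.0908  0.173 ] cur dir 0.62 tilt 0.14 F [-0.5 -0.3 -4.9]
rz total 0.156 shift after turn (units) [ 3.833 -0.715  1.228] xy rows 12.0
```

Emit:
apply_moves --moves "1 .3 -.056 0 0 0 .156;1 .3 -.056 0 0 0 0;1 .3 -.056 0 0 0 0;1 .3 -.056 0 0 0 0;1 .3 -.056 0 0 0 0;1 .3 -.056 0 0 0 0;1 .3 -.056 0 0 0 0;1 .3 -.056 0 0 0 0;1 .3 -.056 0 0 0 0;1 .3 -.056 0 0 0 0;1 .3 -.056 0 0 0 0;1 .3 -.056 0 0 0 0"

```text
t: 41.88
eef_pos: [0.4862, 0.3416, 0.1692]
tool_rot: [-0.0, 0.707, 0.707, -0.002]
contact_force: [0.4, 0.1, -3.9]
gripper_width: 0.219
```

Emit:
apply_moves --moves "1 .234 -.043 0 0 0 0;1 0 0 0 0 0 0;1 0 0 0 0 0 0;1 0 0 0 0 0 0"

```text
t: 42.22
eef_pos: [0.4821, 0.3678, 0.1697]
tool_rot: [0.0, 0.707, 0.707, -0.002]
contact_force: [0.2, -0.3, -4.4]
gripper_width: 0.213
```

```bash
python3 plan.py .484 .369 .02 0;  python3 - <<'E'
from h import *
o=bot.get_obs(); d=imaging.read_camera('wrist'); save(d,'w15')
for r in nets.outline_of(d,'pan')[:1]: print(r['rect'])
for r in nets.spot_point(d,'pan')[:1]: print(r['location'],ray(d,r['location'],0,o))
t=imaging.read_camera('top'); save(t,'t15')
E
```

```text
pos [0.4821 0.3678 0.1697] cur dir 0.03 tilt 0.23 F [ 0.2 -0.3 -4.4]
rz total 0.008 shift after turn (units) [0.014 0.019 1.247] xy rows 1.0
[166.0, 0.0, 399.4, 290.3]
```

View pics/w15.png

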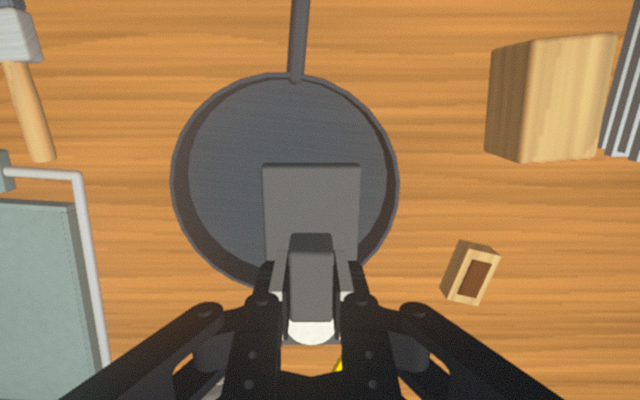

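```bash
python3 - <<'E'
from h import *
o=bot.get_obs(); d=imaging.read_camera('wrist')
# rim points outer top z=.04, fit circle
import numpy as np
px=[(171,180),(399,180),(285,72),(197,112),(373,112),(185,235),(392,225),(225,283)]
P=np.array([ray(d,p,.04,o)[:2] for p in px]); A=np.c_[2*P,np.ones(len(P))]; s=np.linalg.lstsq(A,(P**2).sum(1),rcond=None)[0]
print(s[:2],np.sqrt(s[2]+s[:2]@s[:2]),P.round(3).tolist())
E
```

```text
[0.4898686  0.34501434] 0.10076758499254689 [[0.474, 0.247], [0.474, 0.443], [0.387, 0.348], [0.417, 0.276], [0.418, 0.418], [0.525, 0.253], [0.516, 0.44], [0.576, 0.285]]
```

```bash
python3 plan.py .487 .373 .06 0
```

```text
pos [0.4833 0.3679 0.1715] cur dir -0.1 tilt 0.06 F [ 0.1 -0.7 -3.3]
rz total -0.025 shift after turn (units) [0.044 0.031 0.929] xy rows 1.0
```

Emit:
apply_moves --moves "1 .044 .031 .1 0 0 0;1 0 0 .3 0 0 0;1 0 0 .3 0 0 0;1 0 0 .23 0 0 0;1 0 0 0 0 0 0;1 0 0 0 0 0 0;1 0 0 0 0 0 0"

```text
t: 43.05
eef_pos: [0.4873, 0.3758, 0.0617]
tool_rot: [-0.0, 0.707, 0.707, 0.001]
contact_force: [-0.6, 0.0, -3.3]
gripper_width: 0.221
```

```bash
python3 plan.py .487 .373 .0195 0
```

```text
pos [0.4873 0.3758 0.0617] cur dir 0.01 tilt 0.13 F [-0.6  0.  -3.3]
rz total 0.002 shift after turn (units) [-0.024 -0.003  0.351] xy rows 1.0
```

Emit:
apply_moves --moves "1 -.02 0 .15 0 0 0;1 0 0 .12 0 0 0;1 0 0 .06 0 0 0;1 0 0 .02 0 0 0;1 0 0 0 0 0 0;1 0 0 0 0 0 0"

```text
t: 43.55
eef_pos: [0.4868, 0.3728, 0.019]
tool_rot: [-0.0, 0.707, 0.707, 0.001]
contact_force: [0.7, 0.1, -4.2]
gripper_width: 0.219
```

Emit:
apply_moves --moves "1 0 0 .008 0 0 0;1 0 0 0 0 0 0;.3 0 0 0 0 0 0;.1 0 0 0 0 0 0;.1 0 0 0 0 0 0;.1 0 0 -.1 0 0 0;.1 0 0 -.3 0 0 0;0 0 0 -.34 0 0 0;0 0 0 -.34 0 0 0;0 0 0 -.3 0 0 0;0 0 0 0 0 0 0;0 0 0 0 0 0 0"

```text
t: 44.55
eef_pos: [0.4875, 0.3735, 0.1864]
tool_rot: [0.0, 0.707, 0.707, 0.003]
contact_force: [-0.5, 0.3, -0.1]
gripper_width: 0.5
```

```bash
python3 plan.py .52 0 .19 -10; python3 - <<'E'
from h import *
o=bot.get_obs(); d=imaging.read_camera('wrist'); save(d,'w16')
E
```

```text
pos [0.4875 0.3735 0.1864] cur dir 0.01 tilt 0.33 F [-0.5  0.3 -0.1]
rz total 2.503 shift after turn (units) [-3.018  0.808 -0.036] xy rows 10.0
```

View pics/w16.png

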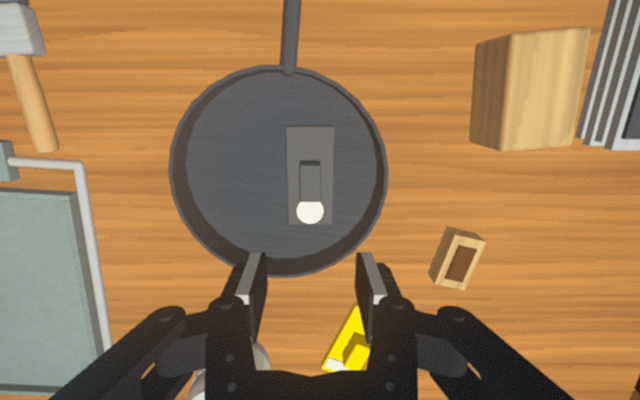

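Emit:
apply_moves --moves "0 0 0 0 0 0 .834;0 0 0 0 0 0 .834;0 0 0 0 0 0 .834;0 -.33 .09 0 0 0 0;0 -.33 .09 0 0 0 0;0 -.33 .09 0 0 0 0;0 -.33 .09 0 0 0 0;0 -.33 .09 0 0 0 0;0 -.33 .09 0 0 0 0;0 -.33 .09 0 0 0 0;0 -.33 .09 0 0 0 0;0 -.33 .09 0 0 0 0"

```text
t: 45.6
eef_pos: [0.5189, 0.002, 0.1815]
tool_rot: [-0.001, 0.766, 0.643, -0.001]
contact_force: [0.6, -0.1, 0.4]
gripper_width: 0.5
```

Emit:
apply_moves --moves "0 -.05 0 0 0 0 0;0 0 0 0 0 0 0;0 0 0 0 0 0 0;0 0 0 0 0 0 0"

```text
t: 45.93
eef_pos: [0.5187, 0.0003, 0.1824]
tool_rot: [-0.001, 0.765, 0.644, -0.0]
contact_force: [-0.6, 1.0, 0.6]
gripper_width: 0.497
```

```bash
python3 plan.py .573 -.0105 .017 -10.7; python3 - <<'E'
from h import *
o=bot.get_obs(); d=imaging.read_camera('wrist'); save({'image':cv2.resize(d['image'][80:400,120:520],None,fx=2,fy=1.85,interpolation=cv2.INTER_CUBIC)},'w17')
for n in ['disc1_c']:
    for r in nets.spot_point(d,n)[:8]:
        print(n,round(r['score'],2),np.round(r['location'],1),ray(d,r['location'],.02,o).round(4))
E
```

```text
pos [5.187e-01 3.000e-04 1.824e-01] cur dir -9.85 tilt 0.09 F [-0.6  1.   0.6]
rz total 0.212 shift after turn (units) [-0.006  0.463  1.378] xy rows 2.0
disc1_c 0.67 [310.  231.7] [ 0.5704 -0.0093  0.02  ]
```

View pics/w17.png

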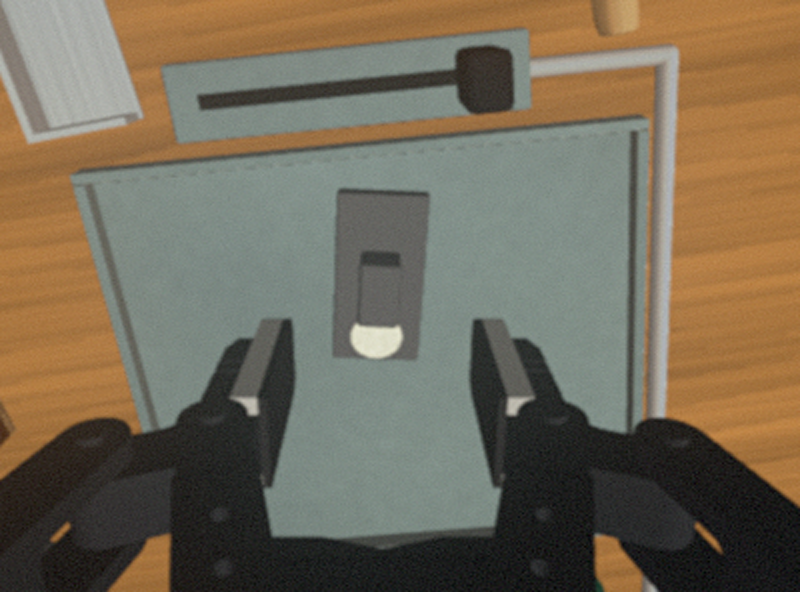

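Emit:
apply_moves --moves "0 -.003 .232 0 0 0 .22;0 -.003 .231 0 0 0 0;0 0 0 .1 0 0 0;0 0 0 .3 0 0 0;0 0 0 .3 0 0 0;0 0 0 .26 0 0 0;0 0 0 0 0 0 0;0 0 0 0 0 0 0;0 0 0 0 0 0 0"

```text
t: 46.78
eef_pos: [0.5748, -0.011, 0.0693]
tool_rot: [0.0, 0.77, 0.637, 0.001]
contact_force: [1.2, 0.2, 0.1]
gripper_width: 0.501
```

```bash
python3 plan.py .573 -.0105 .017 -10.7
```

```text
pos [ 0.5748 -0.011   0.0693] cur dir -10.79 tilt 0.11 F [1.2 0.2 0.1]
rz total -0.023 shift after turn (units) [ 0.001 -0.016  0.436] xy rows 1.0
```

Emit:
apply_moves --moves "0 0 -.012 .15 0 0 0;0 0 0 .15 0 0 0;0 0 0 .1 0 0 0;0 0 0 .03 0 0 0;0 0 0 0 0 0 0;0 0 0 0 0 0 0;1 0 0 0 0 0 0;1 0 0 0 0 0 0;1 0 0 0 0 0 0;1 0 0 0 0 0 0;1 0 0 0 0 0 0"

```text
t: 47.7
eef_pos: [0.5735, -0.0118, 0.0175]
tool_rot: [0.001, 0.771, 0.637, 0.001]
contact_force: [-0.9, 0.6, 5.8]
gripper_width: 0.219
```

Emit:
apply_moves --moves "1 0 0 -.2 0 0 0;1 0 0 -.3 0 0 0;1 0 0 -.3 0 0 0;1 0 0 -.3 0 0 0;1 0 0 -.2 0 0 0;1 0 0 0 0 0 0;1 0 0 0 0 0 0"

```text
t: 48.28
eef_pos: [0.573, -0.0122, 0.1734]
tool_rot: [0.001, 0.771, 0.637, 0.001]
contact_force: [-0.7, -0.9, -4.1]
gripper_width: 0.219
```

```bash
python3 plan.py .487 .311 .06 0
```

```text
pos [ 0.573  -0.0122  0.1734] cur dir -10.89 tilt 0.16 F [-0.7 -0.9 -4.1]
rz total -2.723 shift after turn (units) [ 2.694 -0.719  0.942] xy rows 9.0
```

Emit:
apply_moves --moves "1 0 0 0 0 0 -.908;1 0 0 0 0 0 -.908;1 0 0 0 0 0 -.907;1 .3 -.08 0 0 0 0;1 .3 -.08 0 0 0 0;1 .3 -.08 0 0 0 0;1 .3 -.08 0 0 0 0;1 .3 -.08 0 0 0 0;1 .3 -.08 0 0 0 0;1 .3 -.08 0 0 0 0;1 .3 -.08 0 0 0 0;1 .294 -.079 0 0 0 0"

```text
t: 49.28
eef_pos: [0.4842, 0.3118, 0.1698]
tool_rot: [-0.0, 0.707, 0.707, -0.002]
contact_force: [1.6, 0.0, -2.5]
gripper_width: 0.219
```

Emit:
apply_moves --moves "1 0 0 .1 0 0 0;1 0 0 .3 0 0 0;1 0 0 .3 0 0 0;1 0 0 .2 0 0 0;1 0 0 0 0 0 0;1 0 0 0 0 0 0;1 0 0 0 0 0 0"

```text
t: 49.87
eef_pos: [0.4861, 0.3116, 0.0647]
tool_rot: [-0.0, 0.707, 0.707, 0.0]
contact_force: [0.5, 0.5, -2.7]
gripper_width: 0.217
```

```bash
python3 plan.py .487 .311 .0195 0;  python3 - <<'E'
from h import *
o=bot.get_obs(); d=imaging.read_camera('wrist'); save(d,'w18')
E
```

```text
pos [0.4861 0.3116 0.0647] cur dir 0.03 tilt 0.04 F [ 0.5  0.5 -2.7]
rz total 0.007 shift after turn (units) [-0.005  0.007  0.376] xy rows 1.0
```

View pics/w18.png

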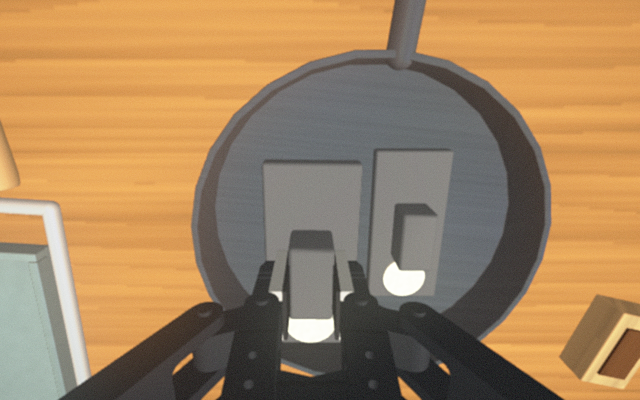

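Emit:
apply_moves --moves "1 0 0 .15 0 0 0;1 0 0 .12 0 0 0;1 0 0 .08 0 0 0;1 0 0 .02 0 0 0;1 0 0 0 0 0 0;1 0 0 0 0 0 0"

```text
t: 50.42
eef_pos: [0.4862, 0.3116, 0.0202]
tool_rot: [-0.0, 0.707, 0.707, 0.0]
contact_force: [0.0, 0.6, -2.5]
gripper_width: 0.222
```

Emit:
apply_moves --moves "1 0 0 .015 0 0 0;1 0 0 0 0 0 0;.3 0 0 0 0 0 0;.15 0 0 0 0 0 0;.15 0 0 0 0 0 0;.15 0 0 -.1 0 0 0;.15 0 0 -.3 0 0 0;0 0 0 -.34 0 0 0;0 0 0 -.34 0 0 0;0 0 0 -.3 0 0 0;0 0 0 0 0 0 0;0 0 0 0 0 0 0"

```text
t: 51.42
eef_pos: [0.4871, 0.3123, 0.1868]
tool_rot: [0.001, 0.707, 0.707, 0.003]
contact_force: [0.1, -0.8, -0.1]
gripper_width: 0.502
```

```bash
python3 plan.py .4745 .053 .19 -3.8; python3 - <<'E'
from h import *
o=bot.get_obs(); d=imaging.read_camera('wrist'); save(d,'w19')
t=imaging.read_camera('top'); save(t,'t19')
E
```

```text
pos [0.4871 0.3123 0.1868] cur dir 0.01 tilt 0.32 F [ 0.1 -0.8 -0.1]
rz total 0.953 shift after turn (units) [-2.163  0.038 -0.032] xy rows 7.0
```

View pics/w19.png

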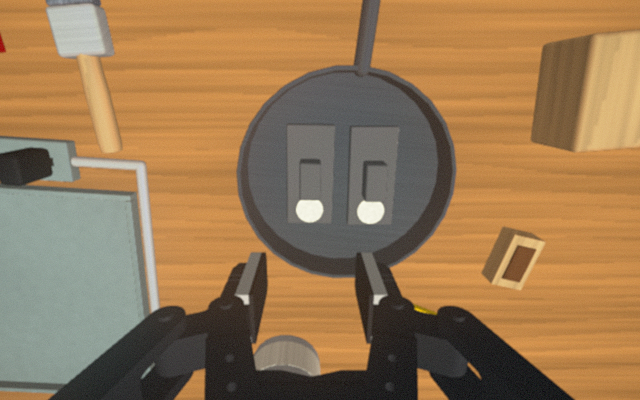

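View pics/t19.png

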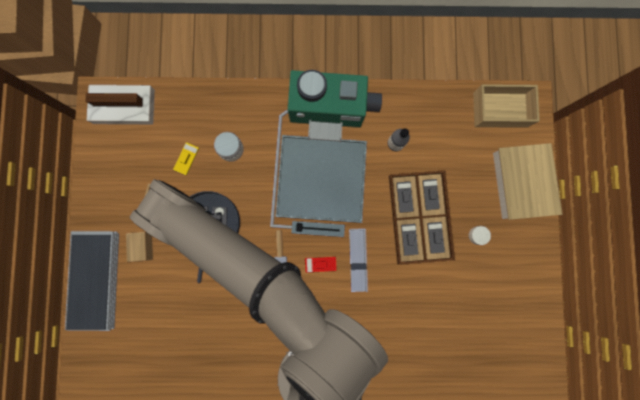

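Both discs lie flat inside the pan, all four compartments are filled and the tray is empty. I'll return the slide to run.

Emit:
apply_moves --moves "0 0 0 0 0 0 .953;0 -.31 .005 0 0 0 0;0 -.31 .005 0 0 0 0;0 -.31 .005 0 0 0 0;0 -.31 .005 0 0 0 0;0 -.31 .006 0 0 0 0;0 -.31 .006 0 0 0 0;0 -.303 .006 0 0 0 0;0 0 0 0 0 0 0;0 0 0 0 0 0 0;0 0 0 0 0 0 0" --force 25

```text
t: 52.43
eef_pos: [0.4728, 0.0523, 0.1827]
tool_rot: [-0.001, 0.73, 0.683, -0.0]
contact_force: [-0.0, 0.6, 0.5]
gripper_width: 0.502
```

```bash
python3 plan.py .4742 .053 .031 -3.8; python3 - <<'E'
from h import *
o=bot.get_obs(); d=imaging.read_camera('wrist'); save(d,'w20')
for r in nets.spot_point(d,'gate_top')[:2]: print(r['score'],r['location'],ray(d,r['location'],.054,o))
E
```

```text
pos [0.4728 0.0523 0.1827] cur dir -3.8 tilt 0.11 F [-0.   0.6  0.5]
rz total -0.0 shift after turn (units) [0.006 0.014 1.264] xy rows 1.0
0.74 [309.1, 187.9] [0.46943846 0.05114675 0.054     ]
```

View pics/w20.png

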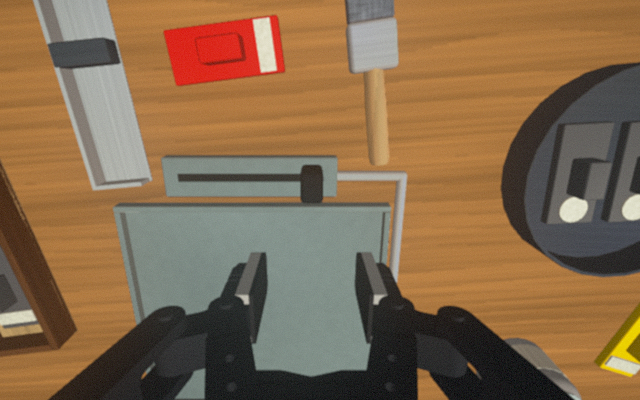

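Emit:
apply_moves --moves "0 0 .008 .2 0 0 0;0 0 0 .3 0 0 0;0 0 0 .3 0 0 0;0 0 0 .3 0 0 0;0 0 0 .15 0 0 0;0 0 0 0 0 0 0;0 0 0 0 0 0 0;1 0 0 0 0 0 0;1 0 0 0 0 0 0;1 0 0 0 0 0 0;1 0 0 0 0 0 0;1 0 0 0 0 0 0"

```text
t: 53.53
eef_pos: [0.4757, 0.0526, 0.0352]
tool_rot: [0.001, 0.73, 0.683, 0.002]
contact_force: [-1.2, 1.7, 7.4]
gripper_width: 0.226
```

Emit:
apply_moves --moves "1 -.15 0 0 0 0 0;1 -.15 0 0 0 0 0;1 -.15 0 0 0 0 0;1 -.15 0 0 0 0 0;1 -.15 0 0 0 0 0;1 -.1 0 0 0 0 0;1 -.06 0 0 0 0 0;1 0 0 0 0 0 0;1 0 0 0 0 0 0"

```text
t: 54.28
eef_pos: [0.4683, -0.0588, 0.0351]
tool_rot: [0.002, 0.731, 0.683, 0.0]
contact_force: [-1.4, -4.4, 9.1]
gripper_width: 0.224
```

Emit:
apply_moves --moves "1 -.04 0 0 0 0 0;1 -.02 0 0 0 0 0;1 0 0 0 0 0 0;1 0 0 0 0 0 0"

```text
t: 54.62
eef_pos: [0.468, -0.0644, 0.0352]
tool_rot: [0.001, 0.73, 0.683, 0.001]
contact_force: [-1.7, 0.8, 9.6]
gripper_width: 0.229
```

Emit:
apply_moves --moves "1 -.04 0 0 0 0 0;1 -.02 0 0 0 0 0;1 0 0 0 0 0 0;1 0 0 0 0 0 0"

```text
t: 54.95
eef_pos: [0.4678, -0.0675, 0.0352]
tool_rot: [-0.0, 0.729, 0.684, 0.003]
contact_force: [-1.5, 10.6, 7.7]
gripper_width: 0.226
```

Emit:
apply_moves --moves "1 -.04 0 0 0 0 0;1 -.02 0 0 0 0 0;1 0 0 0 0 0 0;1 0 0 0 0 0 0"

```text
t: 55.28
eef_pos: [0.4679, -0.0681, 0.0353]
tool_rot: [-0.002, 0.728, 0.686, 0.007]
contact_force: [-0.9, 28.8, 4.4]
gripper_width: 0.223
```

Emit:
apply_moves --moves "1 .07 0 0 0 0 0;0.3 0 0 0 0 0 0;0.1 0 0 0 0 0 0;0 0 0 0 0 0 0;0 0 0 -.3 0 0 0;0 0 0 -.34 0 0 0;0 0 0 -.34 0 0 0;0 0 0 -.34 0 0 0;0 0 0 -.34 0 0 0;0 0 0 -.2 0 0 0;0 0 0 0 0 0 0;0 0 0 0 0 0 0"

```text
t: 56.28
eef_pos: [0.4668, -0.0715, 0.258]
tool_rot: [0.002, 0.731, 0.682, 0.0]
contact_force: [-0.7, -0.8, -0.5]
gripper_width: 0.5
```

```bash
python3 - <<'E'
from h import *
o=bot.get_obs(); print(o['eef_pos']); d=imaging.read_camera('wrist'); save(d,'w21')
for r in nets.spot_point(d,'gate_top')[:2]: print(r['score'],r['location'],ray(d,r['location'],.054,o))
s=imaging.read_camera('scene'); save(s,'s21')
E
```

```text
[ 0.46678902 -0.07151319  0.25796818]
0.64 [313.2, 164.0] [ 0.45985638 -0.06865521  0.054     ]
```

View pics/w21.png

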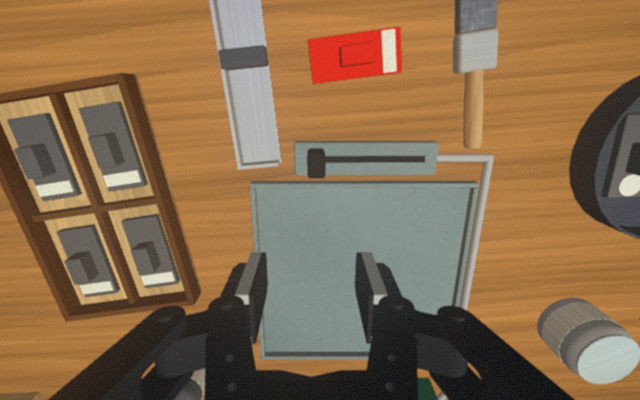

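View pics/s21.png

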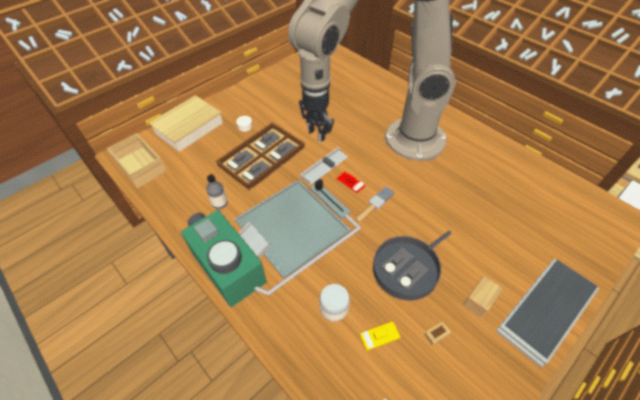

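```bash
python3 -c "
from station import bot
print(bot.hand_in())"
```

```text
the job is handed in; nothing more can be done
None
```

The job is done and handed in at about 56 s of the 210 s allowed, with no drops or retries. `hand_in` reports no verdict.

**Slide:** I gripped the black grip and drew it to the hold stop, where about 30 N built up at y ≈ 0.053. After sorting I drew it back to the run stop, about 29 N at y ≈ -0.068. The distance between the stops measured 121 mm, against the 120 mm given.

**Castings:** All six were present.
- The four with strip tags lie base down, one in each compartment of the case.
- The two with disc tags lie base down side by side in the pan, inside the rim.

**Last checks:**
- Wrist and scene pictures showed the tray empty, the slide at the run end, and the castings seated as described. The red and yellow look-alikes and the other things on the bench did not appear to have moved.
- The network's estimate of the grip's x position was about 8 mm off what the fingers measured. Its y position agreed, so I relied on the measured stops.
- The pan's centre differed by about 8 mm between the top and wrist cameras. I used a middle value, and both discs ended up well clear of the rim.

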